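# Pack the mate case and shut its lid

### The job

Pack the mate set into the open wooden case on the table so that the lid shuts: the twist cap of the aluminium canister is loose, so screw it fully tight, stand the canister and the glass-lined mate cup (it is on the shelf, under the upper board) upright side by side on the case's floor, lay the bombilla flat along the ledge at the front inside the case, and close the lid fully. The cup is fragile: set it down, do not drop it. Leave everything else on the table and shelf where it stands.

Things in the scene. Friction and masses are not known exactly. Their poses are not given: they have to be found in the camera images.
- case: Fixed wooden case, 163 (x) by 258 (y) by 107 mm high outside; inside 145 by 240 mm, 97 deep; walls 9, floor 10 mm. Origin: centre of its underside; z up, -x is its front (robot side), lid hinged on the +x rim. Inside along the whole front wall runs a fixed ledge, x -72.5 to -22.5 mm, 45 mm above the floor; its top is flat. Behind it (x -22.5 to 72.5) the floor is flat.
- case_ledge (a point): Point on the ledge's upper face, 55 mm above the table, half-way along it, 28.5 mm from the front wall's inner face. Axes as the case's; the bombilla lies here along y.
- case_floor (a point): Point on the case's floor, 10 mm above the table, at x = +26.5 mm of the case, half-way along y: middle of the floor behind the ledge. Room for cup and canister about 60 mm either side of it along y.
- lid (a joint): Lid angle in rad: 0 shut on the rim, grows as it opens; starts past upright (1.65 to 1.9). A wooden panel 163 by 258 by 10 mm, 0.35 kg, on a stiff friction hinge: it stays at any angle, 3 to 6 N at its free edge moves it. When it stands open its outer face looks to the case's +x. Nothing catches when it is shut.
- lid_edge (a point): Middle of the lid's free edge, 163 mm from the hinge line, half-way through the 10 mm panel.
- lid_hinge (a point): Middle of the hinge line: on the upper outer edge of the case's +x wall, 107 mm above the table. The hinge axis is parallel to the case's y axis.
- shelf: Fixed two-tier shelf, open front and back, 460 mm long (y), front to -x. Origin: centre of its underside. Lower board: upper face 30 mm above the table, x -70 to +90 mm. Upper board: underside 245, top 263 mm above the table, x -16 to +90, overhanging the things below. End panels 15 mm thick at y +-222 mm. Books and a drawer box on top reach 340 mm. Rear rail 22 mm high at x +83.
- cup_mid (a point): Centre of the mate cup, half-way up. Loose, about 0.26 kg, dark wooden sleeve, steel rim band, glass liner; open top, 66 mm outside diameter (straight sides from 20 mm up, tapering to 55 at the foot), 90 mm high. z points up. Starts upright on the shelf's lower board in one of three places, 115 mm apart.
- canister_mid (a point): Centre of the aluminium canister, half-way up. Loose, about 0.33 kg, 92 mm high: round body 60 mm in diameter and 66 high, topped by a ribbed round twist cap 66 mm in diameter and 26 high that cannot come off, so the canister can be lifted by it. z points up. Starts upright on the table.
- cap (a joint): Turn of the canister's twist cap in rad: 0 is fully tight (a firm stop), grows as it is loosened (anticlockwise from above), at most 1.2. Starts 0.5 to 1.15 loose. It turns lightly (0.02 N m) and stays where it is left; turning on past the stop only spins the whole canister.
- bombilla_mid (a point): Centre of the bombilla (metal drinking straw), half-way along, on its axis. Loose, 0.05 kg, 180 mm long along its x axis: shaft 9 mm thick (x -90 to +44 mm), spiral filter 13 mm thick (x +44 to +90). Starts lying flat across the slate coaster, its axis 12.5 mm above the table, pointing roughly along the world's y.
- coaster: Fixed slate coaster, 100 by 100 by 8 mm, flat on the table under the bombilla. Origin: centre of its underside.
- jar: Bystander: amber glass jar with wooden lid, 62 mm in diameter, 88 mm high, loose on the table. Origin: centre of its underside.
- tumbler: Bystander: clear drinking glass, 62 mm in diameter, 105 mm high, loose on the shelf's lower board. Origin: centre of its underside.
- sugar_bowl: Bystander: white bowl, 72 mm in diameter, 50 mm high, loose on the shelf's lower board. Origin: centre of its underside.
- flask: Bystander: tall steel vacuum flask, 82 mm in diameter, 285 mm high, loose on the table at the right. Origin: centre of its underside.
- pot: Bystander: terracotta pot with a succulent, 100 mm in diameter, about 135 mm high, loose on the table at the back. Origin: centre of its underside.
There are look-alikes about, which are no part of the job. What is shaped like the part that bears cup_mid but pink is not meant.

How it is judged:
By the outcome, as a careful person would: the job done as asked, in the order asked, and still so for the second after the job is handed in, with the robot touching nothing.
It also fails if it takes over 72 s, if anything falls off the work surface, if the arm or the gripper's body presses on something with over 40 N, if the wrist force passes 120 N, or if a joint passes its speed limit or range.

### The arm

A 6-joint arm with a two-finger parallel gripper is mounted at the origin on the work surface. World frame = base frame: x ahead of the robot, y to its left, z up, the work surface at z = 0. Lengths are in m, angles in rad, forces in N, time in s.
With the tool pointing down it reaches from about 0.225 to 0.875 m from the base axis. Payload 3.4 kg.
Tool frame: the origin (TCP) lies at the very end of the fingers, on their centre line; the grasp point (between the pads) lies 19 mm behind it (grip_depth is the distance from the TCP to the grasp point, in m); x points along the fingers, z is the direction in which the jaws open and shut, and the axes are right-handed (so a half turn about x gives the same grasp; the last joint's range is limited). The gripper opens to 85 mm and grips with 20 to 120 N. Pads are 22 mm wide; open, the fingers measure 114 mm over their backs; the gripper's body (76 mm by 85 mm) begins 54 mm behind the grasp point. The pads swing forward as they close: fully open they stand 13 mm farther back than shut.
Start: joints at [1.019, 0.276, 1.505, -0, 1.361, -0.121], TCP at [0.24, 0.522, 0.231] pointing down, gripper open.
Joint ranges: [-2.89, 2.89], [-0.75, 2.08], [0.22, 2.7], [-1.18, 4.32], [0.11, 2.71], [-2.7, 2.7]. Speed limits (rad/s): [2.57, 2.57, 3.14, 3.14, 3.14, 3.14].

### API

Orientations are given as a unit quaternion [w, x, y, z].
In Python, from rig import get_state, get_image, sign_off, grip_depth gives the robot as it stands. The module is installed in compiled form; this text tells all that it offers.
- The arm moves only by the tool arm_command, never from a script. Its argument "series" is a list of rows, each an object with "dp": the shift along the tool's x, y, z scaled (see below), a list of three; "angular": the turn, a rotation vector about the tool's x, y, z scaled (see below), a list of three; "gripper": the finger opening in mm, from 0 to 85.4. A call has exactly 8 rows; each row shifts and turns the pose as measured when the row begins, along the tool's axes as they then stand; what a row does not reach is not made up. The controller multiplies each number of a shift by 0.12 m and each number of a turn by 90 degrees. A row lasts 1/8 s, in which the tool goes at most 62.5 mm and 10.7 degrees, less where a joint would pass 70% of its speed; a pose out of reach is approached as far as the arm can. A call with a number of a shift or a turn outside -1 to 1 is refused whole. A call with a gripper value outside its range is refused whole. The fingers move at their own pace and stop on an object; "grip_force" is the grip in N (left out, the last holds). Time passes only in rows, so rows that do not move let the fingers close, or fill a call up. It gives the time, the measured TCP pose, the force and the opening at its end, in the units of the state.
- get_state(): the state, without advancing time (a new reading comes with each control period).
- get_image(name): name is "side" or "top" or "wrist"; returns a dict with "image" (420x560x3 uint8, blue, green, red), "depth" (420x560 float32, m along the optical axis (not along the pixel's ray), 0 where there is no reading), "mtx" (3x3 intrinsics, pixels), "view" (4x4, takes a point from world to camera coordinates); the wrist camera has in their place "mount" (4x4, takes a point from camera to tool coordinates, whose origin is the TCP and whose axes are the tool frame's). Camera axes: x right, y up, looking along -z (the intrinsics and any distortion apply to the point x, -y, -z); pixel columns grow to the right and rows downward; lengths in m; the calibration is good to about 2 mm. A picture is of the moment at which its call begins: read the wrist's pose just before it.
- sign_off(): hands the job in, once; it reports no verdict.
The state is a dict: "clock": time; "qpos": joint angles; "qd": joint speeds; "effort": joint torques, N m; "position": TCP position; "ee_rot": TCP orientation; "contact_force": force on the tool from outside, world axes, zero at the start; "moment": the same for the moment, N m; "width": finger opening in m.
Only numpy, scipy, OpenCV 4.12 (cv2) and the standard library are available. Lean on these libraries where they do the work, as an engineer would, in place of code of your own. Each camera call takes 0.05 s, during which the arm holds its last target. There are 200 camera calls.

## Working session

There is one attempt and no reset: what is moved stays moved. The work goes in short steps, Python scripts to look and compute and a tool call to move; the robot and the scene stay as the last step left them, time stands still between calls to the robot, and variables do not carry over. Pictures are saved under pics/ and viewed, about 8 in all and at most 12, crops included, and the job is handed in when it is done.

Besides the shell and the picture viewer there is one more tool, called after "Request:" as name(argument=value, ...) on one line, values as JSON. arm_command: Moves the arm, as the interface text tells. Its arguments: {"type":"object","properties":{"series":{"type":"array","items":{"type":"object","properties":{"dp":{"type":"array","items":{"type":"number"}},"angular":{"type":"array","items":{"type":"number"}},"gripper":{"type":"number"}}}},"grip_force":{"type":"number"}},"required":["series"]}

```bash
mkdir -p pics; cat > h.py <<'E'
import numpy as np, cv2
from rig import get_state,get_image,grip_depth
from scipy.spatial.transform import Rotation as R
def Rq(q): return R.from_quat([q[1],q[2],q[3],q[0]])
def cam(name):
    s=get_state(); d=get_image(name)
    if name=='wrist':
        T=np.eye(4);T[:3,:3]=Rq(s['ee_rot']).as_matrix();T[:3,3]=s['position']
        d['c2w']=T@np.array(d['mount'])
    else: d['c2w']=np.linalg.inv(np.array(d['view']))
    return d
def cloud(d):
    K=np.array(d['mtx']);z=d['depth'];v,u=np.mgrid[:z.shape[0],:z.shape[1]]
    p=np.stack([(u-K[0,2])/K[0,0]*z,-(v-K[1,2])/K[1,1]*z,-z,np.ones_like(z)],-1)
    w=(p@d['c2w'].T)[...,:3]; w[z==0]=np.nan
    return w
def save(n,im): cv2.imwrite('pics/'+n+'.png',im)
E
python3 - <<'E'
from h import *
s=get_state();print({k:np.round(v,3) for k,v in s.items()},grip_depth)
t=cam('top');w=cam('side')
for n,d in(('top',t),('side',w)):
    save(n+'0',d['image']); np.savez(n+'0.npz',im=d['image'],w=cloud(d)); print(n,[k for k in d],np.round(d['c2w'],2).tolist(),np.round(d['mtx'],1).tolist())
E
```

```text
{'clock': np.float64(0.0), 'qpos': array([ 1.019,  0.277,  1.506,  0.   ,  1.361, -0.121]), 'qd': array([ 0.   ,  0.001,  0.001, -0.   ,  0.001, -0.   ]), 'effort': array([-0.0000e+00, -4.1678e+01, -2.4580e+01, -1.0000e-03,  1.1000e-02,
        0.0000e+00]), 'position': array([0.24 , 0.522, 0.23 ]), 'ee_rot': array([ 0.595, -0.382,  0.596,  0.381]), 'contact_force': array([ 0.576,  1.059, -0.342]), 'moment': array([0.008, 0.021, 0.034]), 'width': np.float64(0.085)} 0.0187
top ['image', 'depth', 'mtx', 'view', 'c2w'] [[-0.03, 1.0, -0.08, 0.48], [-1.0, -0.03, 0.0, -0.09], [0.0, 0.08, 1.0, 1.32], [0.0, 0.0, 0.0, 1.0]] [[406.9, 0.0, 282.0], [0.0, 406.9, 211.9], [0.0, 0.0, 1.0]]
side ['image', 'depth', 'mtx', 'view', 'c2w'] [[0.23, 0.67, -0.7, -0.49], [-0.97, 0.17, -0.16, -0.33], [0.02, 0.72, 0.69, 1.16], [0.0, 0.0, 0.0, 1.0]] [[521.5, 0.0, 280.9], [0.0, 521.5, 201.8], [0.0, 0.0, 1.0]]
```

```bash
sleep 1
```

```text
(no output)
```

View pics/top0.png

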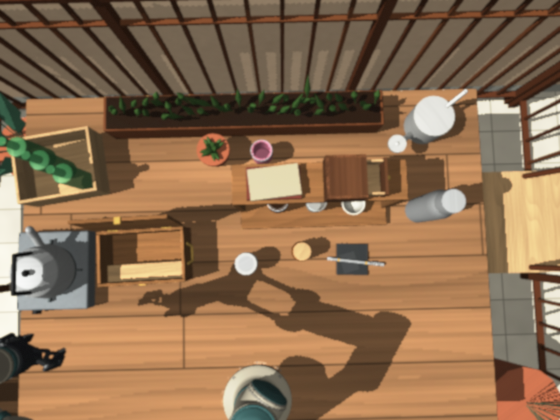

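View pics/side0.png

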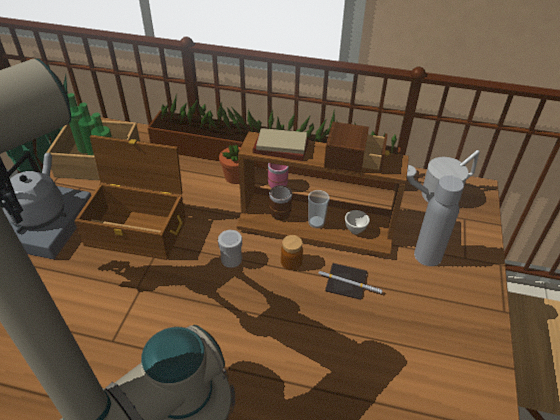

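Side view: the cup candidates are the dark cup with a steel rim at (280,204) on the lower board, left place, and the pink one at (278,172) behind the shelf, which is excluded. The tumbler is at (318,205) and the bowl at (357,222). The canister is at (231,250), not the jar (291,252). The bombilla is at (350,282), the case at (135,215) with its lid standing open. In the top view the canister is at (246,264), the bombilla at (356,262) and the case at (142,257).

```bash
python3 - <<'E'
from h import *
T=np.load('top0.npz');S=np.load('side0.npz')
tw,sw=T['w'],S['w'];si,ti=S['im'],T['im']
P=np.concatenate([tw.reshape(-1,3),sw.reshape(-1,3)]); 
def sel(w,u0,u1,v0,v1,z0,z1):
    q=w[v0:v1,u0:u1].reshape(-1,3); return q[(q[:,2]>z0)&(q[:,2]<z1)]
def circ(q,r):
    from scipy.optimize import least_squares
    return least_squares(lambda c:np.hypot(q[:,0]-c[0],q[:,1]-c[1])-r,q[:,:2].mean(0)+[.02,0],loss='soft_l1',f_scale=.003).x
# canister
c=sel(tw,230,262,248,280,.075,.11);print('can top',len(c),np.nanmean(c,0),c.min(0),c.max(0))
c2=sel(sw,215,245,228,268,.07,.11);print('can side',c2.mean(0),c2.min(0),c2.max(0))
b=sel(sw,215,245,228,268,.01,.06);print('body circ',circ(b,.03))
# cup
q=sel(sw,268,294,186,220,.055,.13);print('cup',len(q),q.min(0),q.max(0),circ(q[q[:,2]<.112],.033))
for n,u0,u1,v0,v1 in(('tumb',306,330,190,228),('bowl',343,371,210,237),('jar',280,303,235,270)):
    q=sel(sw,u0,u1,v0,v1,.05,.14);print(n,q.min(0),q.max(0),q.mean(0))
# bombilla
q=sel(tw,325,386,255,270,.011,.03);print('bomb',len(q),q.min(0),q.max(0))
def rect(q):
    r=cv2.minAreaRect((q[:,:2]*1000).astype(np.float32));return r
for nm,w,box in(('t',tw,(320,392,250,275)),('s',sw,(315,388,265,298))):
    q=sel(w,*box,.0115,.03);
    if len(q)>9:print('bomb',nm,len(q),rect(q),cv2.boxPoints(rect(q)).round().tolist())
    q=sel(w,box[0],box[1],box[2]-12,box[3]+8,.005,.011);print('coaster?',rect(q) if len(q) else 0)
# case rim
for nm,w,box in(('t',tw,(90,192,222,290)),('s',sw,(75,190,180,260))):
    q=sel(w,*box,.1,.112);r=rect(q);print('rim',nm,len(q),r,cv2.boxPoints(r).round().tolist())
    q=sel(w,*box,.05,.06);r=rect(q);print('ledge',nm,len(q),r,cv2.boxPoints(r).round().tolist())
q=sel(sw,90,185,135,200,.13,.3);print('lid',q.min(0),q.max(0));print('lid plane',np.linalg.svd(q-q.mean(0),full_matrices=False)[2][2],q.mean(0))
# shelf
q=sel(tw,225,395,155,235,.025,.036);r=rect(q);print('lower',r,cv2.boxPoints(r).round().tolist())
q=sel(tw,225,395,150,212,.255,.27);r=rect(q);print('upper',r,cv2.boxPoints(r).round().tolist())
E
```

```text
can top 390 [0.4270947  0.01875251 0.09148228] [ 0.39343236 -0.01290735  0.07522312] [0.459239   0.05305275 0.09858332]
can side [0.42086105 0.01976685 0.08951906] [ 0.39160185 -0.01144855  0.0701715 ] [0.4607482  0.05466866 0.09964926]
body circ [0.42931191 0.02263157]
cup 607 [ 0.57599499 -0.10950265  0.05514692] [ 0.68605867 -0.02427817  0.12546006] [ 0.61253039 -0.07638371]
tumb [ 0.5720657  -0.22045117  0.05022751] [ 0.69463965 -0.14235606  0.13888003] [ 0.60148295 -0.19079993  0.1036349 ]
bowl [ 0.56581397 -0.34246251  0.05015693] [ 0.63903259 -0.27420231  0.08674728] [ 0.60721446 -0.30808804  0.06894208]
jar [ 0.42806156 -0.17804721  0.05004253] [ 0.48829066 -0.11807619  0.09460751] [ 0.45082431 -0.1489889   0.07800657]
bomb 202 [ 0.39451032 -0.41231774  0.01103793] [ 0.43975144 -0.23459913  0.02378731]
bomb t 193 ((417.2562255859375, -323.4204406738281), (178.18426513671875, 75.93338775634766), 88.53215026855469) [[377.0, -412.0], [453.0, -413.0], [457.0, -235.0], [382.0, -233.0]]
coaster? ((429.0037536621094, -321.7152099609375), (219.61256408691406, 137.8889923095703), 82.6
[... 819 characters left out ...]
, [543.0, 466.0]]
ledge s 777 ((454.8982849121094, 374.18157958984375), (171.801025390625, 374.5434265136719), 0.6888018250465393) [[367.0, 560.0], [371.0, 186.0], [543.0, 188.0], [539.0, 562.0]]
lid [0.52910009 0.20499077 0.13012661] [0.70825104 0.52714643 0.27594905]
lid plane [-0.99675636 -0.01252845  0.0794972 ] [0.54892096 0.33351583 0.20502145]
lower ((647.3810424804688, -169.69590759277344), (226.3226776123047, 502.9845886230469), 0.29574692249298096) [[533.0, 81.0], [536.0, -422.0], [762.0, -421.0], [759.0, 82.0]]
upper ((641.2439575195312, -175.6571502685547), (107.50402069091797, 427.84326171875), 0.14929085969924927) [[587.0, 38.0], [588.0, -390.0], [696.0, -389.0], [694.0, 38.0]]
```

```bash
python3 - <<'E'
from h import *
im=cv2.imread('pics/side0.png');c=im[160:310,200:400];save('crop1',cv2.resize(c,None,fx=4,fy=4,interpolation=2))
E
```

```text
(no output)
```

View pics/crop1.png

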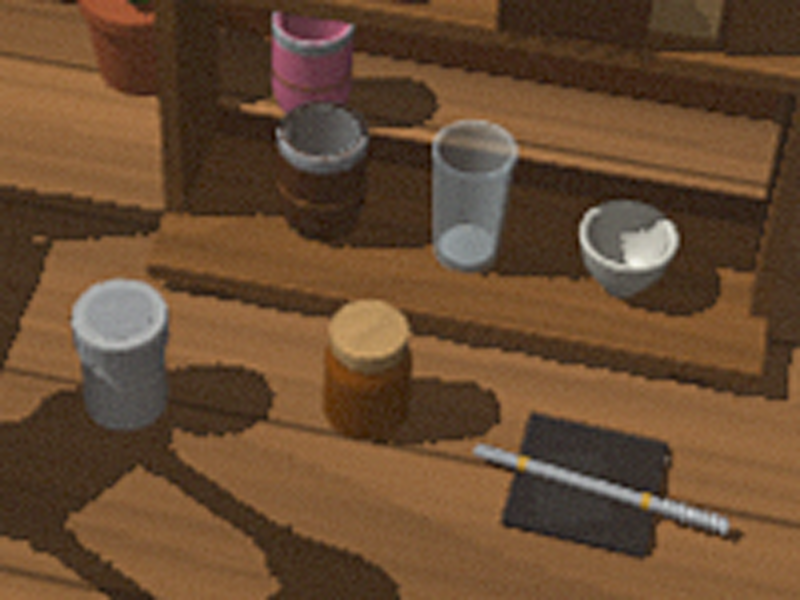

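The crop shows the dark cup with its steel rim at crop (322,165), so that is the one to take. The pink one is at (313,60) behind the shelf. Next, a planner helper and the first move towards the canister.

```bash
cat > p.py <<'E'
from h import *
def orient(az,tilt=90,head=0):
    """jaw az (deg) for downward tool; tilt<90: pitch below horizontal, heading head, jaws horizontal"""
    if tilt==90:
        x=np.array([0,0,-1.]);z=np.array([np.cos(np.radians(az)),np.sin(np.radians(az)),0])
    else:
        h,t=np.radians([head,tilt]);x=np.array([np.cos(h)*np.cos(t),np.sin(h)*np.cos(t),-np.sin(t)])
        z=np.array([np.cos(np.radians(az)),np.sin(np.radians(az)),0]);z-=x*(x@z);z/=np.linalg.norm(z)
    return R.from_matrix(np.stack([x,np.cross(z,x),z],1))
def plan(wps,start=None,dec=3):
    """wps: list of (pos, Rotation or None, nrows); linear interp; prints rows"""
    s=get_state() if start is None else None
    p,r=(np.array(s['position']),Rq(s['ee_rot'])) if s else start
    p=np.array(p,float)
    for pos,rt,n in wps:
        rt=rt or r; dv=(r.inv()*rt).as_rotvec()
        dpw=(np.array(pos)-p)/n
        print('n',n,'rot/row deg',np.degrees(np.linalg.norm(dv))/n,'mm/row',np.linalg.norm(dpw)*1000)
        for i in range(n):
            rc=r*R.from_rotvec(dv*i/n)
            print(np.round(rc.inv().apply(dpw)/.12,dec).tolist(),np.round(dv/n/(np.pi/2),dec).tolist())
        p,r=np.array(pos,float),rt
    return p,r
E
python3 - <<'E'
from p import *
plan([((.40,.021,.20),orient(25),12)])
E
```

```text
n 12 rot/row deg 3.3598895810225766 mm/row 43.90985596727605
[0.022, -0.246, -0.27] [0.037, -0.0, 0.0]
[0.022, -0.262, -0.255] [0.037, -0.0, 0.0]
[0.022, -0.276, -0.239] [0.037, -0.0, 0.0]
[0.021, -0.29, -0.222] [0.037, -0.0, 0.0]
[0.021, -0.302, -0.205] [0.037, -0.0, 0.0]
[0.021, -0.314, -0.187] [0.037, -0.0, 0.0]
[0.021, -0.324, -0.168] [0.037, -0.0, 0.0]
[0.021, -0.334, -0.149] [0.037, -0.0, 0.0]
[0.021, -0.342, -0.129] [0.037, -0.0, 0.0]
[0.021, -0.349, -0.109] [0.037, -0.0, 0.0]
[0.021, -0.354, -0.088] [0.037, -0.0, 0.0]
[0.021, -0.359, -0.067] [0.037, -0.0, 0.0]
```

Request:
arm_command(series=[{"dp": [0.02, -0.25, -0.27], "angular": [0.04, 0, 0], "gripper": 85}, {"dp": [0.02, -0.26, -0.26], "angular": [0.04, 0, 0], "gripper": 85}, {"dp": [0.02, -0.28, -0.24], "angular": [0.04, 0, 0], "gripper": 85}, {"dp": [0.02, -0.29, -0.22], "angular": [0.04, 0, 0], "gripper": 85}, {"dp": [0.02, -0.3, -0.2], "angular": [0.04, 0, 0], "gripper": 85}, {"dp": [0.02, -0.31, -0.19], "angular": [0.04, 0, 0], "gripper": 85}, {"dp": [0.02, -0.32, -0.17], "angular": [0.04, 0, 0], "gripper": 85}, {"dp": [0.02, -0.33, -0.15], "angular": [0.04, 0, 0], "gripper": 85}], grip_force=30)

```text
clock: 1.1
position: [0.34, 0.1782, 0.2082]
ee_rot: [0.671, -0.22, 0.674, 0.217]
contact_force: [1.1, -1.2, 0.3]
width: 0.0849
```

```bash
python3 - <<'E'
from p import *
s=get_state();print(s['clock'],s['position'],s['qpos'])
d=cam('wrist');save('w1',d['image']);w=cloud(d);np.save('w1.npy',w)
print(np.nanmin(w.reshape(-1,3),0),np.nanmax(w.reshape(-1,3),0))
plan([((.405,.021,.19),orient(25),6)])
E
```

```text
1.1 [0.33995681 0.17824528 0.20815483] [ 3.04338598e-01  8.09870140e-04  1.90065806e+00 -3.52861754e-03
  1.24407317e+00 -3.22407215e-01]
[ 0.06145367 -0.24112472 -0.00339748] [0.74541305 0.4268441  0.3035023 ]
n 6 rot/row deg 1.7945939506211437 mm/row 27.742233437806483
[0.027, -0.224, -0.051] [0.02, -0.001, 0.001]
[0.026, -0.225, -0.044] [0.02, -0.001, 0.001]
[0.026, -0.227, -0.037] [0.02, -0.001, 0.001]
[0.026, -0.228, -0.03] [0.02, -0.001, 0.001]
[0.025, -0.229, -0.023] [0.02, -0.001, 0.001]
[0.025, -0.229, -0.016] [0.02, -0.001, 0.001]
```

```bash
python3 - <<'E'
from p import *
w=np.load('w1.npy').reshape(-1,3)
q=w[(w[:,2]>.086)&(w[:,2]<.098)&(abs(w[:,0]-.43)<.06)&(abs(w[:,1]-.02)<.06)];print(len(q),q.min(0),q.max(0),(q.min(0)+q.max(0))/2,q.mean(0))
plan([((.428,.021,.12),orient(25),6),((.428,.021,.056),None,3)])
E
```

```text
1002 [0.39296528 0.01683523 0.08602283] [0.44516509 0.05431693 0.09387905] [0.41906519 0.03557608 0.08995094] [0.41440124 0.04224528 0.09088983]
n 6 rot/row deg 1.7945939506211437 mm/row 32.73724891944265
[0.124, -0.242, -0.024] [0.02, -0.001, 0.001]
[0.123, -0.243, -0.017] [0.02, -0.001, 0.001]
[0.123, -0.243, -0.009] [0.02, -0.001, 0.001]
[0.123, -0.244, -0.002] [0.02, -0.001, 0.001]
[0.122, -0.244, 0.006] [0.02, -0.001, 0.001]
[0.122, -0.244, 0.013] [0.02, -0.001, 0.001]
n 3 rot/row deg 0.0 mm/row 21.333333333333332
[0.178, 0.0, 0.0] [0.0, 0.0, 0.0]
[0.178, 0.0, 0.0] [0.0, 0.0, 0.0]
[0.178, 0.0, 0.0] [0.0, 0.0, 0.0]
```

View pics/w1.png

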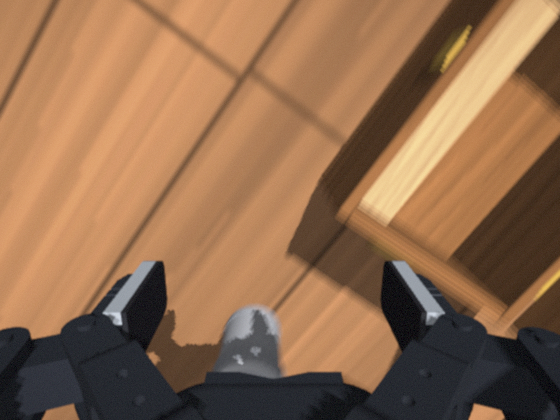

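The wrist view shows the canister's top at (250,340) and the near corner of the case at (345,210). The canister centre comes to about (0.4265, 0.021), in agreement with the top view, so I go down.

Request:
arm_command(series=[{"dp": [0.12, -0.24, -0.03], "angular": [0.02, 0, 0], "gripper": 85}, {"dp": [0.12, -0.24, -0.02], "angular": [0.02, 0, 0], "gripper": 85}, {"dp": [0.12, -0.24, -0.01], "angular": [0.02, 0, 0], "gripper": 85}, {"dp": [0.12, -0.24, 0], "angular": [0.02, 0, 0], "gripper": 85}, {"dp": [0.12, -0.24, 0.01], "angular": [0.02, 0, 0], "gripper": 85}, {"dp": [0.12, -0.24, 0.01], "angular": [0.02, 0, 0], "gripper": 85}, {"dp": [0, 0, 0], "angular": [0, 0, 0], "gripper": 85}, {"dp": [0, 0, 0], "angular": [0, 0, 0], "gripper": 85}])

```text
clock: 2.15
position: [0.4267, 0.0171, 0.1192]
ee_rot: [0.689, -0.152, 0.693, 0.147]
contact_force: [0.4, -0.1, 0.3]
width: 0.0852
```

```bash
python3 - <<'E'
from p import *
s=get_state();print(s['position'],s['qpos'])
plan([((.4265,.0205,.055),orient(25),4)])
d=cam('wrist');w=cloud(d).reshape(-1,3)
q=w[(w[:,2]>.086)&(w[:,2]<.098)&(abs(w[:,0]-.43)<.06)&(abs(w[:,1]-.02)<.06)];print(len(q),q.min(0),q.max(0),q.mean(0))
E
```

```text
[0.42671737 0.01705679 0.119164  ] [-0.11608162  0.15747547  1.97394603 -0.00980818  1.01405155 -0.53696562]
n 4 rot/row deg 0.1970642927413204 mm/row 16.06417248503595
[0.134, 0.007, 0.004] [-0.002, -0.001, 0.001]
[0.134, 0.007, 0.003] [-0.002, -0.001, 0.001]
[0.134, 0.007, 0.003] [-0.002, -0.001, 0.001]
[0.134, 0.007, 0.003] [-0.002, -0.001, 0.001]
12916 [ 0.39295512 -0.01224998  0.08600197] [0.45963933 0.05393898 0.09468977] [0.42539471 0.0224964  0.09209885]
```

Request:
arm_command(series=[{"dp": [0.14, 0.01, 0], "angular": [0, 0, 0], "gripper": 85}, {"dp": [0.14, 0.01, 0], "angular": [0, 0, 0], "gripper": 85}, {"dp": [0.13, 0.01, 0.01], "angular": [0, 0, 0], "gripper": 85}, {"dp": [0.13, 0.01, 0], "angular": [0, 0, 0], "gripper": 85}, {"dp": [0, 0, 0], "angular": [0, 0, 0], "gripper": 50}, {"dp": [0, 0, 0], "angular": [0, 0, 0], "gripper": 50}, {"dp": [0, 0, 0], "angular": [0, 0, 0], "gripper": 50}, {"dp": [0, 0, 0], "angular": [0, 0, 0], "gripper": 50}], grip_force=30)

```text
clock: 3.2
position: [0.4252, 0.0269, 0.0571]
ee_rot: [0.691, -0.156, 0.69, 0.15]
contact_force: [-0.6, -0.4, -4.5]
width: 0.0652
```

```bash
python3 - <<'E'
from p import *
s=get_state();print(s['position'],s['width'],s['contact_force'],s['moment'])
d=cam('wrist');save('w2',d['image'])
E
```

```text
[0.42520018 0.02689528 0.05709962] 0.0651542695689571 [-0.55201291 -0.40947899 -4.50965416] [0.01489176 0.07125181 0.02752074]
```

View pics/w2.png

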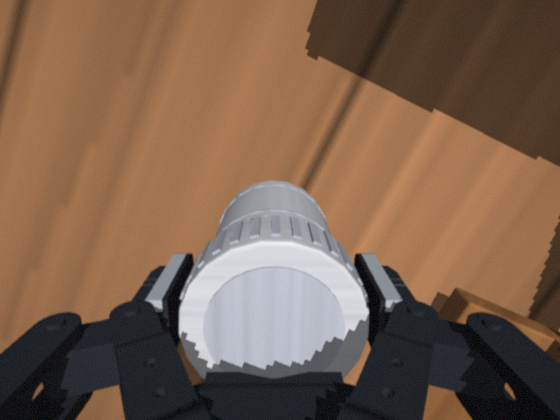

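The cap sits between the pads at (275,320), with the tool about 6 mm off along its y. I recentre, grip again and begin turning clockwise.

Request:
arm_command(series=[{"dp": [0, 0, 0], "angular": [0, 0, 0], "gripper": 76}, {"dp": [0, -0.03, 0], "angular": [0, 0, 0], "gripper": 76}, {"dp": [0, -0.02, 0], "angular": [0, 0, 0], "gripper": 76}, {"dp": [0, 0, 0], "angular": [0, 0, 0], "gripper": 76}, {"dp": [0, 0, 0], "angular": [0, 0, 0], "gripper": 50}, {"dp": [0, 0, 0], "angular": [0, 0, 0], "gripper": 50}, {"dp": [0, 0, 0], "angular": [0, 0, 0], "gripper": 50}, {"dp": [0.01, 0, 0], "angular": [0, 0, 0], "gripper": 50}], grip_force=40)

```text
clock: 4.25
position: [0.4291, 0.0202, 0.0583]
ee_rot: [0.692, -0.156, 0.689, 0.149]
contact_force: [-5.5, -1.4, 19.0]
width: 0.0647
```

```bash
python3 - <<'E'
from p import *
s=get_state();print(s['position'],s['width'],s['contact_force'],s['moment'],s['qpos'])
E
```

```text
[0.42910537 0.02021072 0.05833389] 0.06471008352840489 [-5.48990192 -1.35202399 18.99515561] [-0.05569146  0.67916068 -0.06543066] [-0.10831361  0.23839557  2.0625774  -0.01081425  0.83447664 -0.53643392]
```

Request:
arm_command(series=[{"dp": [0, 0, 0], "angular": [0.08, 0, 0], "gripper": 50}, {"dp": [0, 0, 0], "angular": [0.1, 0, 0], "gripper": 50}, {"dp": [0, 0, 0], "angular": [0.1, 0, 0], "gripper": 50}, {"dp": [0, 0, 0], "angular": [0.1, 0, 0], "gripper": 50}, {"dp": [0, 0, 0], "angular": [0.1, 0, 0], "gripper": 50}, {"dp": [0, 0, 0], "angular": [0.1, 0, 0], "gripper": 50}, {"dp": [0, 0, 0], "angular": [0.1, 0, 0], "gripper": 50}, {"dp": [0, 0, 0], "angular": [0.1, 0, 0], "gripper": 50}])

```text
clock: 5.25
position: [0.4316, 0.0206, 0.0584]
ee_rot: [0.652, 0.284, 0.642, -0.286]
contact_force: [1.8, -1.2, -0.5]
width: 0.065
```

```bash
python3 - <<'E'
from p import *
s=get_state();print(s['position'],s['width'],s['contact_force'],s['moment'],s['qpos'])
E
```

```text
[0.43164772 0.02064867 0.05843586] 0.06498566280239523 [ 1.79857331 -1.15643287 -0.45114123] [-0.34052584 -0.21716092  0.07360026] [-0.10707087  0.23889215  2.06150094 -0.0101963   0.82937249  0.72881627]
```

Request:
arm_command(series=[{"dp": [0.01, 0, 0], "angular": [0.08, 0, 0], "gripper": 50}, {"dp": [0.01, 0, 0], "angular": [0.08, 0, 0], "gripper": 50}, {"dp": [0.01, 0, 0], "angular": [0.08, 0, 0], "gripper": 50}, {"dp": [0.01, 0, 0], "angular": [0.08, 0, 0], "gripper": 50}, {"dp": [0.01, 0, 0], "angular": [0.08, 0, 0], "gripper": 50}, {"dp": [0.01, 0, 0], "angular": [0.08, 0, 0], "gripper": 50}, {"dp": [0.01, 0, 0], "angular": [0.08, 0, 0], "gripper": 50}, {"dp": [0.01, 0, 0], "angular": [0, 0, 0], "gripper": 50}])

```text
clock: 6.25
position: [0.4383, 0.0181, 0.058]
ee_rot: [0.468, 0.541, 0.449, -0.535]
contact_force: [-3.2, 1.3, 14.4]
width: 0.0649
```

```bash
python3 - <<'E'
from p import *
s=get_state();print(s['position'],s['width'],s['contact_force'],s['moment'],s['qpos'])
r=Rq(s['ee_rot']).as_matrix();print(np.degrees(np.arctan2(r[1,2],r[0,2])),r[:,0])
d=cam('wrist');save('w3',d['image'])
E
```

```text
[0.43832711 0.0181248  0.05798169] 0.06493806283945859 [-3.17560322  1.27972952 14.44964989] [ 0.08628415  0.82972845 -0.0510379 ] [-0.10651735  0.24209054  2.05863739 -0.01800728  0.81509725  1.63670604]
-99.19032836596185 [ 0.02430358 -0.01577814 -0.99958011]
```

View pics/w3.png

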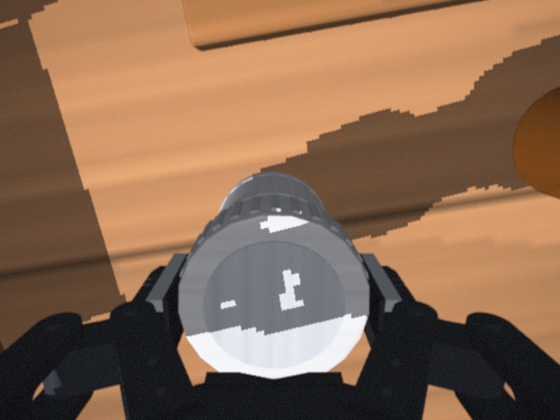

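Over the two calls the tool turned 124° clockwise (2.17 rad, against a 1.2 limit) while pressing down. The wrist view shows the cap still centred in the pads at (275,300). I now refine the case pose from the data at hand and lift.

Request:
arm_command(series=[{"dp": [-0.1, 0, 0], "angular": [0, 0, 0], "gripper": 50}, {"dp": [-0.15, 0, 0], "angular": [0, 0, 0], "gripper": 50}, {"dp": [-0.2, 0, 0], "angular": [0, 0, 0], "gripper": 50}, {"dp": [-0.25, 0, 0], "angular": [0, 0, 0], "gripper": 50}, {"dp": [-0.25, 0, 0], "angular": [0, 0, 0], "gripper": 50}, {"dp": [-0.2, 0, 0], "angular": [0, 0, 0], "gripper": 50}, {"dp": [-0.1, 0, 0], "angular": [0, 0, 0], "gripper": 50}, {"dp": [0, 0, 0], "angular": [0, 0, 0], "gripper": 50}])

```text
clock: 7.3
position: [0.4307, 0.0216, 0.2101]
ee_rot: [0.466, 0.539, 0.451, -0.537]
contact_force: [0.0, 0.2, -3.7]
width: 0.0649
```

```bash
python3 - <<'E'
from p import *
s=get_state();print(s['position'],s['width'],s['contact_force'],s['moment'])
w=np.load('w1.npy').reshape(-1,3);T=np.load('top0.npz')['w'].reshape(-1,3)
for nm,c in(('w1',w),('top',T)):
    q=c[(c[:,2]>.101)&(c[:,2]<.112)&(c[:,1]>.17)&(c[:,1]<.49)&(c[:,0]>.34)&(c[:,0]<.56)]
    print(nm,len(q))
    if len(q)<20: continue
    # front rim: outer edge x by y bins ; -y rim outer edge by x bins
    for y in np.arange(.22,.46,.03):
        b=q[(abs(q[:,1]-y)<.012)&(q[:,0]<.42)]
        if len(b)>3:print(' y%.2f xmin %.4f xmax %.4f n%d'%(y,b[:,0].min(),b[:,0].max(),len(b)))
    for x in np.arange(.39,.53,.03):
        b=q[(abs(q[:,0]-x)<.012)];lo=b[b[:,1]<.26];hi=b[b[:,1]>.4]
        if len(lo)>3:print(' x%.2f ylo %.4f %.4f'%(x,lo[:,1].min(),lo[:,1].max()))
        if len(hi)>3:print(' x%.2f yhi %.4f %.4f'%(x,hi[:,1].min(),hi[:,1].max()))
E
```

```text
[0.43068981 0.0216116  0.21007855] 0.06487841058823021 [ 0.04614103  0.17378778 -3.74938864] [ 0.05743088  0.0161799  -0.0054531 ]
w1 8143
 y0.22 xmin 0.3775 xmax 0.4192 n547
 y0.25 xmin 0.3766 xmax 0.3861 n559
 y0.28 xmin 0.3754 xmax 0.3853 n611
 y0.31 xmin 0.3714 xmax 0.3841 n680
 y0.34 xmin 0.3708 xmax 0.3831 n780
 y0.37 xmin 0.3777 xmax 0.3817 n23
 x0.39 ylo 0.1985 0.2599
 x0.42 ylo 0.1994 0.2091
 x0.45 ylo 0.2005 0.2103
 x0.48 ylo 0.2015 0.2112
 x0.51 ylo 0.2028 0.2124
top 902
 y0.22 xmin 0.3794 xmax 0.4172 n28
 y0.25 xmin 0.3774 xmax 0.3865 n26
 y0.28 xmin 0.3780 xmax 0.3848 n23
 y0.31 xmin 0.3730 xmax 0.3847 n31
 y0.34 xmin 0.3737 xmax 0.3833 n28
 y0.37 xmin 0.3745 xmax 0.3830 n25
 y0.40 xmin 0.3724 xmax 0.3813 n26
 y0.43 xmin 0.3731 xmax 0.3796 n25
 y0.46 xmin 0.3708 xmax 0.4177 n52
 x0.39 ylo 0.1971 0.2593
 x0.39 yhi 0.4017 0.4557
 x0.42 ylo 0.1984 0.2081
 x0.42 yhi 0.4465 0.4562
 x0.45 ylo 0.2000 0.2073
 x0.45 yhi 0.4469 0.4583
 x0.48 ylo 0.2010 0.2102
 x0.48 yhi 0.4486 0.4611
 x0.51 ylo 0.2018 0.2101
 x0.51 yhi 0.4495 0.4605
```

```bash
python3 - <<'E'
from p import *
s=get_state();d=cam('wrist');w=cloud(d);r=Rq(s['ee_rot'])
t=r.inv().apply(w.reshape(-1,3)-s['position']).reshape(w.shape)
q=t[220:400,160:390].reshape(-1,3);q=q[(q[:,0]>-.06)&(q[:,0]<.0)&(abs(q[:,1])<.06)&(abs(q[:,2])<.031)]
h,e=np.histogram(q[:,0],30);k=e[h.argmax()];print('face x',k)
f=q[abs(q[:,0]-k)<.004];print(f.min(0),f.max(0))
az=88;plan([((.4801,.3876,.21),orient(-88),11),((.4801,.3876,.07),None,6)])
E
```

```text
face x -0.035029092234603605
[-0.03658309 -0.02855564 -0.03098684] [-0.03104478  0.03271354  0.03099518]
n 11 rot/row deg 1.0169915798688332 mm/row 33.57809194469175
[-0.004, -0.007, -0.28] [-0.011, 0.001, -0.001]
[-0.003, -0.002, -0.28] [-0.011, 0.001, -0.001]
[-0.003, 0.003, -0.28] [-0.011, 0.001, -0.001]
[-0.003, 0.008, -0.28] [-0.011, 0.001, -0.001]
[-0.002, 0.013, -0.28] [-0.011, 0.001, -0.001]
[-0.002, 0.018, -0.279] [-0.011, 0.001, -0.001]
[-0.002, 0.023, -0.279] [-0.011, 0.001, -0.001]
[-0.002, 0.028, -0.278] [-0.011, 0.001, -0.001]
[-0.001, 0.033, -0.278] [-0.011, 0.001, -0.001]
[-0.001, 0.038, -0.277] [-0.011, 0.001, -0.001]
[-0.001, 0.043, -0.277] [-0.011, 0.001, -0.001]
n 6 rot/row deg 0.0 mm/row 23.333333333333332
[0.194, 0.0, 0.0] [0.0, 0.0, 0.0]
[0.194, 0.0, 0.0] [0.0, 0.0, 0.0]
[0.194, 0.0, 0.0] [0.0, 0.0, 0.0]
[0.194, 0.0, 0.0] [0.0, 0.0, 0.0]
[0.194, 0.0, 0.0] [0.0, 0.0, 0.0]
[0.194, 0.0, 0.0] [0.0, 0.0, 0.0]
```

Request:
arm_command(series=[{"dp": [0, 0, -0.15], "angular": [-0.011, 0, 0], "gripper": 50}, {"dp": [0, 0, -0.28], "angular": [-0.011, 0, 0], "gripper": 50}, {"dp": [0, 0.01, -0.3], "angular": [-0.011, 0, 0], "gripper": 50}, {"dp": [0, 0.01, -0.33], "angular": [-0.011, 0, 0], "gripper": 50}, {"dp": [0, 0.01, -0.33], "angular": [-0.011, 0, 0], "gripper": 50}, {"dp": [0, 0.02, -0.33], "angular": [-0.011, 0, 0], "gripper": 50}, {"dp": [0, 0.02, -0.33], "angular": [-0.011, 0, 0], "gripper": 50}, {"dp": [0, 0.03, -0.33], "angular": [-0.011, 0, 0], "gripper": 50}])

```text
clock: 8.35
position: [0.4636, 0.3091, 0.192]
ee_rot: [-0.498, -0.498, -0.491, 0.513]
contact_force: [0.3, -0.1, -2.9]
width: 0.0649
```

```bash
python3 - <<'E'
from p import *
s=get_state();print(s['position'],s['qpos'])
plan([((.4801,.3876,.20),orient(-88),4)])
E
```

```text
[0.46359496 0.30914334 0.19200352] [ 0.47308945  0.28446498  1.59321092 -0.0155818   1.28142477  2.07073843]
n 4 rot/row deg 0.8827575373214718 mm/row 20.142938653251488
[-0.02, 0.031, -0.164] [-0.009, 0.003, 0.001]
[-0.019, 0.033, -0.163] [-0.009, 0.003, 0.001]
[-0.019, 0.035, -0.163] [-0.009, 0.003, 0.001]
[-0.018, 0.038, -0.163] [-0.009, 0.003, 0.001]
```

Request:
arm_command(series=[{"dp": [-0.01, 0.03, -0.17], "angular": [-0.01, 0, 0], "gripper": 50}, {"dp": [-0.01, 0.03, -0.17], "angular": [-0.01, 0, 0], "gripper": 50}, {"dp": [0, 0.03, -0.16], "angular": [-0.01, 0, 0], "gripper": 50}, {"dp": [0, 0.03, -0.1], "angular": [-0.01, 0, 0], "gripper": 50}, {"dp": [0, 0, 0], "angular": [0, 0, 0], "gripper": 50}, {"dp": [0.1, 0, 0], "angular": [0, 0, 0], "gripper": 50}, {"dp": [0.1, 0, 0], "angular": [0, 0, 0], "gripper": 50}, {"dp": [0, 0, 0], "angular": [0, 0, 0], "gripper": 50}])

```text
clock: 9.35
position: [0.4768, 0.3813, 0.1625]
ee_rot: [0.514, 0.477, 0.508, -0.5]
contact_force: [-0.1, 0.2, -4.1]
width: 0.065
```

```bash
python3 - <<'E'
from p import *
s=get_state();print(s['position'],s['qpos'],s['contact_force'])
plan([((.4801,.3876,.069),orient(-88),6)])
E
```

```text
[0.47677931 0.3812745  0.16253648] [ 0.56996459  0.38848551  1.51005232 -0.01627206  1.27223045  2.10131678] [-0.0531155   0.20911251 -4.05257129]
n 6 rot/row deg 0.32831511786888573 mm/row 15.634819173206184
[0.13, 0.007, -0.012] [0.001, 0.003, 0.002]
[0.13, 0.007, -0.012] [0.001, 0.003, 0.002]
[0.13, 0.006, -0.011] [0.001, 0.003, 0.002]
[0.13, 0.006, -0.01] [0.001, 0.003, 0.002]
[0.13, 0.006, -0.01] [0.001, 0.003, 0.002]
[0.13, 0.005, -0.009] [0.001, 0.003, 0.002]
```

Request:
arm_command(series=[{"dp": [0.13, 0.01, -0.01], "angular": [0, 0.003, 0.002], "gripper": 50}, {"dp": [0.16, 0.01, -0.02], "angular": [0, 0.003, 0.002], "gripper": 50}, {"dp": [0.16, 0.01, -0.01], "angular": [0, 0.003, 0.002], "gripper": 50}, {"dp": [0.15, 0, -0.01], "angular": [0, 0.003, 0.002], "gripper": 50}, {"dp": [0.11, 0, 0], "angular": [0, 0, 0], "gripper": 50}, {"dp": [0.05, 0, 0], "angular": [0, 0, 0], "gripper": 50}, {"dp": [0.02, 0, 0], "angular": [0, 0, 0], "gripper": 50}, {"dp": [0, 0, 0], "angular": [0, 0, 0], "gripper": 50}])

```text
clock: 10.35
position: [0.4812, 0.385, 0.0688]
ee_rot: [0.512, 0.488, 0.509, -0.491]
contact_force: [-0.2, -0.2, -3.1]
width: 0.0645
```

```bash
python3 - <<'E'
from p import *
s=get_state();print(s['position'],s['qpos'],s['contact_force'],s['moment'])
E
```

```text
[0.48118061 0.384977   0.0688286 ] [ 0.56533015  0.46464115  1.64044959 -0.00663837  1.04001762  2.09738526] [-0.16400825 -0.19152245 -3.11640527] [ 0.00139179 -0.01510495  0.03039131]
```

Request:
arm_command(series=[{"dp": [0.01, 0, 0], "angular": [0, 0, 0], "gripper": 50}, {"dp": [0.01, 0, 0], "angular": [0, 0, 0], "gripper": 50}, {"dp": [0.01, 0, 0], "angular": [0, 0, 0], "gripper": 50}, {"dp": [0.01, 0, 0], "angular": [0.04, 0, 0], "gripper": 50}, {"dp": [0.01, 0, 0], "angular": [0.04, 0, 0], "gripper": 50}, {"dp": [0.01, 0, 0], "angular": [0.04, 0, 0], "gripper": 50}, {"dp": [0.01, 0, 0], "angular": [0.04, 0, 0], "gripper": 50}, {"dp": [0.01, 0, 0], "angular": [0.04, 0, 0], "gripper": 50}])

```text
clock: 11.35
position: [0.4872, 0.3847, 0.0683]
ee_rot: [0.431, 0.568, 0.421, -0.561]
contact_force: [-1.2, -2.5, 5.5]
width: 0.0648
```

```bash
python3 - <<'E'
from p import *
s=get_state();print(s['position'],s['qpos'],s['contact_force'],s['moment'])
E
```

```text
[0.48722495 0.3847134  0.06827537] [ 0.56415877  0.46487187  1.64182634 -0.01549202  1.02422408  2.42095012] [-1.2491042  -2.5149145   5.46874411] [-0.73822543  0.26269435  0.10490911]
```

Resisting torque during the twist was about 0.1 N m, well above the cap's 0.02, so the cap is at its stop. I release and rise.

Request:
arm_command(series=[{"dp": [0, 0, 0], "angular": [0, 0, 0], "gripper": 74}, {"dp": [0, 0, 0], "angular": [0, 0, 0], "gripper": 74}, {"dp": [-0.1, 0, 0], "angular": [0, 0, 0], "gripper": 74}, {"dp": [-0.2, 0, 0], "angular": [0, 0, 0], "gripper": 74}, {"dp": [-0.3, 0, 0], "angular": [0, 0, 0], "gripper": 78}, {"dp": [-0.3, 0, 0], "angular": [-0.05, 0, 0], "gripper": 80}, {"dp": [-0.3, 0, 0], "angular": [-0.05, 0, 0], "gripper": 80}, {"dp": [-0.2, 0, 0], "angular": [-0.05, 0, 0], "gripper": 80}])

```text
clock: 12.35
position: [0.4849, 0.3866, 0.2434]
ee_rot: [0.497, 0.512, 0.487, -0.504]
contact_force: [0.2, 0.3, -0.2]
width: 0.0798
```

```bash
python3 - <<'E'
from p import *
s=get_state();print(s['position'],s['qpos'],s['width'])
r=Rq(s['ee_rot'])
# option: jaw az -90 tilt 50 heading 0
t=orient(-90,50,0);print('angle',np.degrees((r.inv()*t).magnitude()), t.as_matrix().round(2).tolist())
a=(r.inv()*t).as_rotvec();print(a)
# cup grasp point world: (.612,-.076,.098); tcp = g + .010*xdir (pads set back when open)
x=t.as_matrix()[:,0];g=np.array([.6125,-.0765,.098]);tcp=g+.010*x;pre=tcp-.13*x;print('tcp',tcp,'pre',pre)
plan([(pre,t,15)])
E
```

```text
[0.48485926 0.38656706 0.2434115 ] [ 0.56818832  0.33118286  1.39399361 -0.01245941  1.40234756  2.17179131] 0.07983534608844252
angle 38.97750601672619 [[0.64, 0.77, 0.0], [0.0, 0.0, -1.0], [-0.77, 0.64, 0.0]]
[-0.02864098  0.01312775  0.67955584]
tcp [ 0.61892788 -0.0765      0.09033956] pre [ 0.53536549 -0.0765      0.18992533]
n 15 rot/row deg 2.5985004011150803 mm/row 31.258261144187795
[0.031, 0.035, 0.256] [-0.001, 0.001, 0.029]
[0.032, 0.033, 0.256] [-0.001, 0.001, 0.029]
[0.034, 0.032, 0.256] [-0.001, 0.001, 0.029]
[0.035, 0.029, 0.256] [-0.001, 0.001, 0.029]
[0.036, 0.027, 0.257] [-0.001, 0.001, 0.029]
[0.037, 0.025, 0.257] [-0.001, 0.001, 0.029]
[0.038, 0.023, 0.257] [-0.001, 0.001, 0.029]
[0.038, 0.021, 0.257] [-0.001, 0.001, 0.029]
[0.039, 0.019, 0.257] [-0.001, 0.001, 0.029]
[0.04, 0.016, 0.257] [-0.001, 0.001, 0.029]
[0.04, 0.014, 0.257] [-0.001, 0.001, 0.029]
[0.04, 0.012, 0.257] [-0.001, 0.001, 0.029]
[0.041, 0.009, 0.257] [-0.001, 0.001, 0.029]
[0.041, 0.007, 0.257] [-0.001, 0.001, 0.029]
[0.041, 0.005, 0.257] [-0.001, 0.001, 0.029]
```

Request:
arm_command(series=[{"dp": [0.02, 0.03, 0.15], "angular": [0, 0, 0.03], "gripper": 85}, {"dp": [0.03, 0.03, 0.25], "angular": [0, 0, 0.03], "gripper": 85}, {"dp": [0.03, 0.03, 0.27], "angular": [0, 0, 0.03], "gripper": 85}, {"dp": [0.03, 0.03, 0.27], "angular": [0, 0, 0.03], "gripper": 85}, {"dp": [0.03, 0.03, 0.27], "angular": [0, 0, 0.03], "gripper": 85}, {"dp": [0.04, 0.03, 0.27], "angular": [0, 0, 0.03], "gripper": 85}, {"dp": [0.04, 0.02, 0.27], "angular": [0, 0, 0.03], "gripper": 85}, {"dp": [0.04, 0.02, 0.27], "angular": [0, 0, 0.03], "gripper": 85}])

```text
clock: 13.35
position: [0.5151, 0.1415, 0.2282]
ee_rot: [0.588, 0.6, 0.378, -0.388]
contact_force: [-0.2, -0.2, -0.1]
width: 0.0848
```

```bash
python3 - <<'E'
from p import *
s=get_state();print(s['position'],s['qpos'],s['width'])
t=orient(-90,50,0)
plan([((.535,-.0765,.19),t,7)])
E
```

```text
[0.51511507 0.14151822 0.22819666] [ 0.19469866  0.02102902  1.91326752 -0.1166345   0.79283031  1.85349871] 0.08481551392821829
n 7 rot/row deg 2.238785844852573 mm/row 31.747196343897027
[0.052, 0.009, 0.259] [-0.002, 0.001, 0.025]
[0.052, 0.006, 0.259] [-0.002, 0.001, 0.025]
[0.052, 0.003, 0.259] [-0.002, 0.001, 0.025]
[0.052, 0.0, 0.259] [-0.002, 0.001, 0.025]
[0.052, -0.003, 0.259] [-0.002, 0.001, 0.025]
[0.051, -0.005, 0.26] [-0.002, 0.001, 0.025]
[0.051, -0.008, 0.26] [-0.002, 0.001, 0.025]
```

Request:
arm_command(series=[{"dp": [0.05, 0.01, 0.26], "angular": [0, 0, 0.025], "gripper": 85}, {"dp": [0.05, 0.01, 0.26], "angular": [0, 0, 0.025], "gripper": 85}, {"dp": [0.05, 0, 0.26], "angular": [0, 0, 0.025], "gripper": 85}, {"dp": [0.05, 0, 0.26], "angular": [0, 0, 0.025], "gripper": 85}, {"dp": [0.05, 0, 0.26], "angular": [0, 0, 0.025], "gripper": 85}, {"dp": [0.05, 0, 0.24], "angular": [0, 0, 0.025], "gripper": 85}, {"dp": [0.03, 0, 0.15], "angular": [0, 0, 0.025], "gripper": 85}, {"dp": [0, 0, 0], "angular": [0, 0, 0], "gripper": 85}])

```text
clock: 14.35
position: [0.5344, -0.0677, 0.2021]
ee_rot: [0.64, 0.648, 0.285, -0.298]
contact_force: [-0.3, 0.3, -0.5]
width: 0.0852
```

```bash
python3 - <<'E'
from p import *
s=get_state();print(s['position'],s['qpos'],s['width'])
d=cam('wrist');w=cloud(d);save('w4',d['image'])
q=w.reshape(-1,3);q=q[(q[:,2]>.052)&(q[:,2]<.126)&(abs(q[:,0]-.61)<.05)&(abs(q[:,1]+.076)<.05)]
print(len(q),q.min(0),q.max(0))
from scipy.optimize import least_squares
o=q[q[:,2]<.112]
f=least_squares(lambda c:np.hypot(o[:,0]-c[0],o[:,1]-c[1])-.033,[.612,-.076],loss='soft_l1',f_scale=.002);print('cup',f.x)
rim=q[q[:,2]>.114];print('rim',len(rim),rim.min(0),rim.max(0))
g=np.array([f.x[0],f.x[1],.098]);t=orient(-90,50,0);x=t.as_matrix()[:,0]
plan([(g+.012*x,t,6)])
E
```

```text
[ 0.53436517 -0.06774945  0.20212424] [-0.44515666 -0.02937203  2.2081637   0.7836854   0.39727425  0.50258676] 0.08515250392176776
6755 [ 0.57820943 -0.11207236  0.05200825] [ 0.64521815 -0.04589071  0.12170413]
cup [ 0.60597332 -0.0783645 ]
rim 2645 [ 0.57835259 -0.11207236  0.11400457] [ 0.64521815 -0.04589071  0.12170413]
n 6 rot/row deg 0.287582972052366 mm/row 23.160317862211315
[0.191, -0.022, 0.014] [-0.002, 0.001, -0.002]
[0.191, -0.021, 0.014] [-0.002, 0.001, -0.002]
[0.191, -0.02, 0.014] [-0.002, 0.001, -0.002]
[0.191, -0.02, 0.015] [-0.002, 0.001, -0.002]
[0.191, -0.019, 0.015] [-0.002, 0.001, -0.002]
[0.192, -0.018, 0.015] [-0.002, 0.001, -0.002]
```

View pics/w4.png

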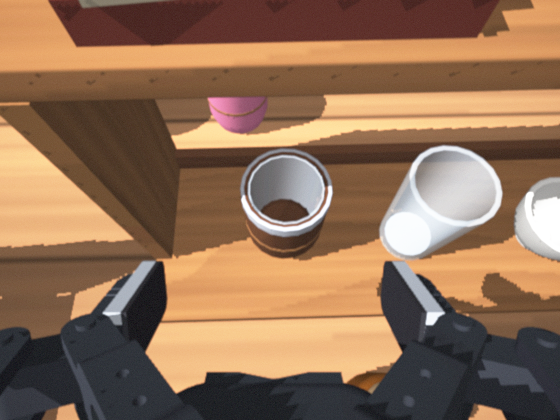

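The wrist view shows the dark cup at (286,200), clear of the tumbler at (440,200), with the shelf's end panel at (130,180). Its rim extents put the centre at (0.6118, -0.079). j5 is small here, so I fit the kinematics to the logged poses before choosing headings.

```bash
cat > k.py <<'E'
from p import *
from scipy.optimize import least_squares
D=[([1.019,.2765,1.5055,0,1.361,-.121],[.24,.522,.2305],[.595,-.382,.596,.381]),
([.3043,.0008,1.90066,-.0035,1.24407,-.3224],[.33996,.17825,.20815],[.671,-.22,.674,.217]),
([-.11608,.15748,1.97395,-.0098,1.01405,-.53697],[.42672,.01706,.11916],[.689,-.152,.693,.147]),
([-.1083,.2384,2.06258,-.0108,.83448,-.53643],[.4291,.02021,.05833],[.692,-.156,.689,.149]),
([.47309,.28446,1.59321,-.01558,1.28142,2.07074],[.46359,.30914,.192],[-.498,-.498,-.491,.513]),
([.56533,.46464,1.64045,-.00664,1.04,2.09739],[.48118,.38498,.06883],[.512,.488,.509,-.491]),
([.56819,.33118,1.39399,-.01246,1.40235,2.17179],[.48486,.38657,.24341],[.497,.512,.487,-.504]),
([.1947,.02103,1.91327,-.11663,.79283,1.8535],[.51512,.14152,.2282],[.588,.6,.378,-.388]),
([-.44516,-.02937,2.20816,.78369,.39727,.50259],[.53437,-.06775,.20212],[.64,.648,.285,-.298])]
def fk(q,m,s4=1):
    a,d,h,L1,bx,L2,Lt,ox,oy=m
    Ry=lambda t:R.from_euler('y',t);Rz=lambda t:R.from_euler('z',t)
    r=Rz(q[0]);p=r.apply([a,d,h]);r=r*Ry(q[1]);p=p+r.apply([0,0,L1]);r=r*Ry(q[2]);p=p+r.apply([bx,0,L2])
    r=r*Rz(s4*q[3])*Ry(q[4])*Rz(q[5]);p=p+r.apply([ox,oy,Lt])
    # tool x along local z, tool z (jaw) along local -x?
    M=r.as_matrix();return p,R.from_matrix(np.stack([M[:,2],np.cross(-M[:,0],M[:,2]),-M[:,0]],1))
def fit(s4):
    f=lambda m:np.concatenate([fk(q,m,s4)[0]-p for q,p,_ in D])
    return least_squares(f,[0,.066,.3,.35,0,.35,.25,0,0])
S4=min((1,-1),key=lambda s:fit(s).cost);F=fit(S4);M=F.x
def ik(p,rt,q0):
    def f(q):
        pp,rr=fk(q,M,S4);return np.concatenate([(pp-p)*10,(rr.inv()*rt).as_rotvec()])
    return least_squares(f,q0,bounds=([-2.89,-.75,.22,-1.18,.11,-2.7],[2.89,2.08,2.7,4.32,2.71,2.7]))
E
python3 - <<'E'
from k import *
print(S4,M.round(4),np.sqrt(2*F.cost/len(D)))
for q,p,w in D: pp,r=fk(q,M,S4);print((pp-p).round(4),np.degrees((r.inv()*Rq(w)).magnitude()).round(1))
for tilt in(45,50,55):
  for hd in(0,-8,-14):
    x=orient(hd-90,tilt,hd).as_matrix()[:,0];o=ik(np.array([.6118,-.079,.098])+.012*x,orient(hd-90,tilt,hd),[-.25,.3,1.9,.1,.3,1.3]);print('shelf',tilt,hd,o.cost.round(5),o.x.round(2))
  for hd in(0,10,20):
    x=orient(hd-90,tilt,hd).as_matrix()[:,0];o=ik(np.array([.484,.2736,.078])+.012*x,orient(hd-90,tilt,hd),[.4,.3,1.9,.1,.3,1.8]);print('case',tilt,hd,o.cost.round(5),o.x.round(2))
E
```

```text
1 [2.000e-04 6.940e-02 1.367e-01 6.295e-01 6.030e-02 4.209e-01 3.644e-01
 0.000e+00 0.000e+00] 8.544473561664932e-05
[-0.0001  0.0001  0.0002] 0.1
[-0. -0. -0.] 0.1
[-0. -0. -0.] 0.0
[ 0. -0.  0.] 0.1
[ 0.  0. -0.] 0.0
[ 0. -0.  0.] 0.0
[-0.     -0.     -0.0001] 0.1
[ 0.  0. -0.] 0.1
[ 0. -0. -0.] 0.0
shelf 45 0 0.0 [-0.4   0.31  2.27  2.14  0.34 -0.89]
shelf 45 -8 0.0 [-0.31  0.31  2.28  2.64  0.25 -1.2 ]
shelf 45 -14 0.01058 [-0.18  0.29  2.15 -1.08  0.11  2.7 ]
case 45 0 0.03478 [ 0.48  0.26  2.19 -0.77  0.23  2.7 ]
case 45 10 0.02192 [ 0.44  0.25  2.24 -0.93  0.11  2.7 ]
case 45 20 0.01913 [ 0.45  0.25  2.24 -1.05  0.11  2.7 ]
shelf 50 0 0.0 [-0.38  0.29  2.2   1.62  0.24 -0.35]
shelf 50 -8 0.0 [-0.3   0.29  2.21  1.99  0.11 -0.54]
shelf 50 -14 0.00297 [-0.18  0.29  2.15 -1.08  0.11  2.7 ]
case 50 0 0.01731 [ 0.5   0.26  2.17 -0.75  0.27  2.7 ]
case 50 10 0.00845 [ 0.46  0.25  2.23 -0.91  0.14  2.7 ]
case 50 20 0.00652 [ 0.45  0.25  2.25 -1.05  0.11  2.7 ]
shelf 55 0 0.0 [-0.36  0.28  2.13  0.95  0.25  0.34]
shelf 55 -8 0.0 [-0.29  0.28  2.14  0.63  0.15  0.82]
shelf 55 -14 0.0 [-0.24  0.28  2.13 -0.02  0.12  1.6 ]
case 55 0 0.00593 [ 0.52  0.27  2.15 -0.72  0.32  2.7 ]
case 55 10 0.00132 [ 0.48  0.26  2.22 -0.88  0.18  2.7 ]
case 55 20 0.00102 [ 0.45  0.26  2.25 -1.04  0.11  2.7 ]
```

```bash
python3 - <<'E'
from k import *
import itertools
for tilt in(56,58,60):
  for hd in(-14,-18,-10):
   for back in(.0,.1):
    t=orient(hd+90,tilt,hd);x=t.as_matrix()[:,0];o=ik(np.array([.6118,-.079,.098])+(.012-back)*x,t,[-.25,.3,2.1,0.05,.2,-1.5]);print('shelf',tilt,hd,back,o.cost.round(5),o.x.round(2))
  for hd in(0,10,20):
   for up in(0,.13):
    t=orient(hd+90,tilt,hd);x=t.as_matrix()[:,0];o=ik(np.array([.484,.2736,.078+up])+.012*x,t,[.4,.3,1.9,-.5,.3,-.5]);print('case',tilt,hd,up,o.cost.round(5),o.x.round(2))
E
```

```text
shelf 56 -14 0.0 0.0 [-0.24  0.28  2.12 -0.02  0.15 -1.55]
shelf 56 -14 0.1 0.0 [-0.24  0.08  2.1  -0.01  0.37 -1.56]
shelf 56 -18 0.0 0.0 [-0.21  0.29  2.11 -0.37  0.17 -1.11]
shelf 56 -18 0.1 0.0 [-0.19  0.09  2.1  -0.19  0.38 -1.29]
shelf 56 -10 0.0 0.0 [-0.27  0.28  2.12  0.35  0.16 -2.  ]
shelf 56 -10 0.1 0.0 [-0.29  0.08  2.11  0.17  0.37 -1.83]
case 56 0 0 0.0 [ 0.59  0.29  2.19 -1.15  0.35  0.06]
case 56 0 0.13 0.0 [ 0.59  0.09  2.01 -0.57  0.61 -0.58]
case 56 10 0 0.0 [ 0.5   0.27  2.23 -1.18  0.2  -0.12]
case 56 10 0.13 0.0 [ 0.5   0.06  2.04 -0.38  0.5  -0.95]
case 56 20 0 0.00053 [ 0.43  0.25  2.23 -0.57  0.11 -0.93]
case 56 20 0.13 0.0 [ 0.41  0.04  2.06 -0.08  0.45 -1.45]
shelf 58 -14 0.0 0.0 [-0.24  0.28  2.09 -0.01  0.21 -1.56]
shelf 58 -14 0.1 0.0 [-0.24  0.09  2.07 -0.01  0.43 -1.56]
shelf 58 -18 0.0 0.0 [-0.21  0.29  2.08 -0.25  0.22 -1.23]
shelf 58 -18 0.1 0.0 [-0.19  0.09  2.06 -0.15  0.44 -1.33]
shelf 58 -10 0.0 0.0 [-0.27  0.28  2.09  0.24  0.22 -1.88]
shelf 58 -10 0.1 0.0 [-0.28  0.08  2.07  0.14  0.43 -1.79]
case 58 0 0 0.0 [ 0.57  0.29  2.17 -0.98  0.35 -0.1
[... 276 characters left out ...]
5  -1.46]
shelf 60 -14 0.0 0.0 [-0.24  0.29  2.06 -0.01  0.27 -1.56]
shelf 60 -14 0.1 0.0 [-0.24  0.1   2.03 -0.01  0.49 -1.56]
shelf 60 -18 0.0 0.0 [-0.21  0.29  2.05 -0.18  0.28 -1.3 ]
shelf 60 -18 0.1 0.0 [-0.2   0.1   2.02 -0.12  0.5  -1.36]
shelf 60 -10 0.0 0.0 [-0.27  0.28  2.06  0.17  0.28 -1.82]
shelf 60 -10 0.1 0.0 [-0.28  0.09  2.03  0.11  0.5  -1.76]
case 60 0 0 0.0 [ 0.56  0.28  2.15 -0.82  0.37 -0.29]
case 60 0 0.13 0.0 [ 0.56  0.1   1.96 -0.44  0.68 -0.73]
case 60 10 0 0.0 [ 0.49  0.26  2.18 -0.68  0.25 -0.64]
case 60 10 0.13 0.0 [ 0.49  0.07  1.99 -0.28  0.6  -1.07]
case 60 20 0 0.0 [ 0.41  0.25  2.2  -0.18  0.17 -1.34]
case 60 20 0.13 0.0 [ 0.41  0.05  2.01 -0.06  0.56 -1.47]
```

Tilt 60° with heading -14° at the shelf and +10° at the case keeps every joint in range with no flip of the jaws.

```bash
python3 - <<'E'
from k import *
t=orient(-104,60,-14);x=t.as_matrix()[:,0];g=np.array([.6118,-.079,.098])
print(g-.088*x,g+.012*x)
plan([(g-.088*x,t,4),(g+.012*x,None,5)])
E
```

```text
[ 0.56910699 -0.06835544  0.17421024] [ 0.61762177 -0.08045153  0.0876077 ]
n 4 rot/row deg 4.271312647463703 mm/row 11.153430419777179
[0.092, 0.015, 0.001] [0.029, -0.021, -0.031]
[0.091, 0.019, -0.003] [0.029, -0.021, -0.031]
[0.09, 0.024, -0.007] [0.029, -0.021, -0.031]
[0.088, 0.027, -0.011] [0.029, -0.021, -0.031]
n 5 rot/row deg 0.0 mm/row 19.999999999999993
[0.167, -0.0, 0.0] [0.0, 0.0, 0.0]
[0.167, -0.0, 0.0] [0.0, 0.0, 0.0]
[0.167, -0.0, 0.0] [0.0, 0.0, 0.0]
[0.167, -0.0, 0.0] [0.0, 0.0, 0.0]
[0.167, -0.0, 0.0] [0.0, 0.0, 0.0]
```

Request:
arm_command(series=[{"dp": [0.09, 0.01, 0], "angular": [0.03, -0.02, -0.03], "gripper": 85}, {"dp": [0.09, 0.02, 0], "angular": [0.03, -0.02, -0.03], "gripper": 85}, {"dp": [0.09, 0.02, 0], "angular": [0.03, -0.02, -0.03], "gripper": 85}, {"dp": [0.09, 0.03, -0.01], "angular": [0.03, -0.02, -0.03], "gripper": 85}, {"dp": [0, 0, 0], "angular": [0, 0, 0], "gripper": 85}, {"dp": [0, 0, 0], "angular": [0, 0, 0], "gripper": 85}, {"dp": [0, 0, 0], "angular": [0, 0, 0], "gripper": 85}, {"dp": [0, 0, 0], "angular": [0, 0, 0], "gripper": 85}])

```text
clock: 15.4
position: [0.5673, -0.0637, 0.1795]
ee_rot: [0.568, 0.654, 0.277, -0.416]
contact_force: [0.1, -0.0, 0.3]
width: 0.0849
```

```bash
python3 - <<'E'
from k import *
s=get_state();print(s['position'],s['qpos'])
t=orient(-104,60,-14);x=t.as_matrix()[:,0];g=np.array([.6118,-.079,.098])
plan([(g+.012*x,t,6)])
E
```

```text
[ 0.56725136 -0.06370936  0.17949907] [-0.24256116  0.08267295  2.03892268  0.0296033   0.48224676  1.53903061]
n 6 rot/row deg 0.20716028187995983 mm/row 17.686705013724374
[0.147, -0.002, 0.008] [0.001, -0.002, -0.002]
[0.147, -0.002, 0.007] [0.001, -0.002, -0.002]
[0.147, -0.002, 0.007] [0.001, -0.002, -0.002]
[0.147, -0.001, 0.007] [0.001, -0.002, -0.002]
[0.147, -0.001, 0.006] [0.001, -0.002, -0.002]
[0.147, -0.001, 0.006] [0.001, -0.002, -0.002]
```

Request:
arm_command(series=[{"dp": [0.15, 0, 0.01], "angular": [0, -0.002, -0.002], "gripper": 85}, {"dp": [0.15, 0, 0.01], "angular": [0, -0.002, -0.002], "gripper": 85}, {"dp": [0.15, 0, 0.01], "angular": [0, -0.002, -0.002], "gripper": 85}, {"dp": [0.15, 0, 0.005], "angular": [0, -0.002, -0.002], "gripper": 85}, {"dp": [0.14, 0, 0.005], "angular": [0, 0, 0], "gripper": 85}, {"dp": [0.13, 0, 0], "angular": [0, 0, 0], "gripper": 85}, {"dp": [0, 0, 0], "angular": [0, 0, 0], "gripper": 85}, {"dp": [0, 0, 0], "angular": [0, 0, 0], "gripper": 85}], grip_force=30)

```text
clock: 16.4
position: [0.6194, -0.0832, 0.0804]
ee_rot: [0.566, 0.649, 0.278, -0.426]
contact_force: [0.0, 0.0, -0.6]
width: 0.085
```

```bash
python3 - <<'E'
from k import *
s=get_state();print(s['position'],s['qpos'],s['contact_force'])
d=cam('wrist');w=cloud(d);r=Rq(s['ee_rot'])
print('tilt',np.degrees(np.arcsin(-r.as_matrix()[2,0])))
q=w.reshape(-1,3);q=q[(q[:,2]>.114)&(q[:,2]<.126)&(abs(q[:,0]-.61)<.045)&(abs(q[:,1]+.079)<.045)];print('rim',len(q),q.min(0),q.max(0))
save('w5',d['image'])
E
```

```text
[ 0.61942778 -0.08317645  0.08042572] [-2.44709960e-01  3.00465310e-01  2.06019652e+00 -2.83247439e-04
  2.60572042e-01  1.56603832e+00] [ 0.02171212  0.03389686 -0.63729769]
tilt 60.18563739415955
rim 14536 [ 0.58199587 -0.12398081  0.11400349] [ 0.64520954 -0.03400824  0.12599698]
```

View pics/w5.png

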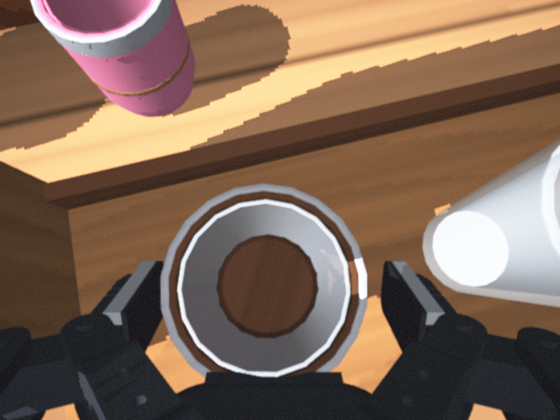

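The cup is between the pads at (265,285), the tool about 7 mm deep. I back off a little and close gently.

Request:
arm_command(series=[{"dp": [-0.05, 0, 0.01], "angular": [0, 0, 0], "gripper": 85}, {"dp": [0, 0, 0], "angular": [0, 0, 0], "gripper": 74}, {"dp": [0, 0, 0], "angular": [0, 0, 0], "gripper": 66}, {"dp": [0, 0, 0], "angular": [0, 0, 0], "gripper": 60}, {"dp": [0, 0, 0], "angular": [0, 0, 0], "gripper": 55}, {"dp": [0, 0, 0], "angular": [0, 0, 0], "gripper": 50}, {"dp": [0, 0, 0], "angular": [0, 0, 0], "gripper": 50}, {"dp": [0, 0, 0], "angular": [0, 0, 0], "gripper": 50}], grip_force=30)

```text
clock: 17.45
position: [0.6163, -0.0832, 0.0887]
ee_rot: [0.567, 0.65, 0.277, -0.425]
contact_force: [-1.1, 1.3, 1.2]
width: 0.0643
```

```bash
python3 - <<'E'
from k import *
s=get_state();print(s['position'],s['width'],s['contact_force'],s['moment'])
p=s['position'];r=Rq(s['ee_rot'])
print('tilt',np.degrees(np.arcsin(-r.as_matrix()[2,0])))
plan([(p+[0,0,.025],r,2),(p+[-.14,.02,.10],r,6)])
E
```

```text
[ 0.61630361 -0.08318985  0.08872239] 0.0642962934859492 [-1.08070429  1.27271906  1.16260445] [0.18235317 0.272805   0.0518598 ]
tilt 59.94760495880527
n 2 rot/row deg 0.0 mm/row 12.499999999999996
[-0.09, 0.052, 0.0] [0.0, 0.0, 0.0]
[-0.09, 0.052, 0.0] [0.0, 0.0, 0.0]
n 6 rot/row deg 0.0 mm/row 26.67968432263687
[-0.188, -0.117, 0.019] [0.0, 0.0, 0.0]
[-0.188, -0.117, 0.019] [0.0, 0.0, 0.0]
[-0.188, -0.117, 0.019] [0.0, 0.0, 0.0]
[-0.188, -0.117, 0.019] [0.0, 0.0, 0.0]
[-0.188, -0.117, 0.019] [0.0, 0.0, 0.0]
[-0.188, -0.117, 0.019] [0.0, 0.0, 0.0]
```

```bash
python3 - <<'E'
from k import *
s=get_state();p=s['position'];r=Rq(s['ee_rot'])
plan([(p+[0,0,.008],r,1),(p+[-.075,.02,.015],r,4),(p+[-.10,.05,.10],r,3)])
E
```

```text
n 1 rot/row deg 0.0 mm/row 8.000000000000007
[-0.058, 0.033, 0.0] [0.0, 0.0, 0.0]
n 4 rot/row deg 0.0 mm/row 19.483967768398703
[-0.094, -0.133, -0.003] [0.0, 0.0, 0.0]
[-0.094, -0.133, -0.003] [0.0, 0.0, 0.0]
[-0.094, -0.133, -0.003] [0.0, 0.0, 0.0]
[-0.094, -0.133, -0.003] [0.0, 0.0, 0.0]
n 3 rot/row deg 0.0 mm/row 31.180478223116182
[-0.248, 0.043, -0.064] [0.0, 0.0, 0.0]
[-0.248, 0.043, -0.064] [0.0, 0.0, 0.0]
[-0.248, 0.043, -0.064] [0.0, 0.0, 0.0]
```

Request:
arm_command(series=[{"dp": [-0.06, 0.03, 0], "angular": [0, 0, 0], "gripper": 50}, {"dp": [-0.09, -0.13, 0], "angular": [0, 0, 0], "gripper": 50}, {"dp": [-0.09, -0.13, 0], "angular": [0, 0, 0], "gripper": 50}, {"dp": [-0.09, -0.13, 0], "angular": [0, 0, 0], "gripper": 50}, {"dp": [-0.09, -0.13, 0], "angular": [0, 0, 0], "gripper": 50}, {"dp": [-0.25, 0.04, -0.06], "angular": [0, 0, 0], "gripper": 50}, {"dp": [-0.25, 0.04, -0.06], "angular": [0, 0, 0], "gripper": 50}, {"dp": [-0.25, 0.04, -0.06], "angular": [0, 0, 0], "gripper": 50}])

```text
clock: 18.45
position: [0.4984, -0.0326, 0.183]
ee_rot: [0.561, 0.646, 0.284, -0.432]
contact_force: [0.5, 0.8, -3.6]
width: 0.0645
```

```bash
cat > c.py <<'E'
from k import *
def c2w(lx,ly):
    a=np.radians(2.0);return np.array([.4556+lx*np.cos(a)-ly*np.sin(a),.3297+lx*np.sin(a)+ly*np.cos(a)])
E
python3 - <<'E'
from c import *
s=get_state();p=s['position'];r=Rq(s['ee_rot']);m=r.as_matrix()
print(p,s['width'],'tilt',np.degrees(np.arcsin(-m[2,0])),np.degrees(np.arctan2(m[1,0],m[0,0])),s['contact_force'],s['qpos'])
# cup axis in tool frame at grasp: cup centre(.6118,-.079)->grasped at tcp (.6163,-.0832,.0887), cup bottom z .030
off=np.array([.6118,-.079,.030])-[.6163,-.0832,.0887]
r0=Rq([.567,.65,.277,-.425]);o=r0.inv().apply(off);print('bottom in tool',o)
t=orient(10-90,60,10)
b=np.r_[c2w(.027,-.055),.010+.001];tcp=b-t.apply(o);print('final tcp',tcp)
print(ik(tcp,t,[.5,.3,2.1,-.6,.3,2.4]).x.round(2),ik(tcp+[0,0,.12],t,[.5,.1,2.,-.3,.6,2.1]).x.round(2))
# tilt now of cup-axis
print('cup z axis now',(r*r0.inv()).apply([0,0,1]))
plan([(tcp+[0,0,.13],t,10)])
E
```

```text
[ 0.49840572 -0.03259507  0.18300432] 0.0644585908402282 tilt 61.26124746678064 -14.157623714039241 [ 0.46479686  0.77123723 -3.64515104] [-0.18152089 -0.01992301  2.11704602 -0.06085293  0.54461101  1.67418929]
bottom in tool [ 0.04810425 -0.03405096 -0.00317707]
final tcp [0.49040899 0.27349109 0.06968498]
[ 0.48  0.26  2.18 -0.66  0.25  2.48] [ 0.48  0.08  2.   -0.28  0.57  2.08]
cup z axis now [ 0.02249994 -0.00544817  0.999732  ]
n 10 rot/row deg 2.3881934147035544 mm/row 30.66446266954143
[-0.045, -0.052, -0.246] [-0.023, 0.013, 0.001]
[-0.04, -0.043, -0.249] [-0.023, 0.013, 0.001]
[-0.035, -0.034, -0.251] [-0.023, 0.013, 0.001]
[-0.03, -0.025, -0.253] [-0.023, 0.013, 0.001]
[-0.025, -0.016, -0.254] [-0.023, 0.013, 0.001]
[-0.02, -0.006, -0.255] [-0.023, 0.013, 0.001]
[-0.014, 0.003, -0.255] [-0.023, 0.013, 0.001]
[-0.009, 0.012, -0.255] [-0.023, 0.013, 0.001]
[-0.004, 0.021, -0.255] [-0.023, 0.013, 0.001]
[0.002, 0.03, -0.254] [-0.023, 0.013, 0.001]
```

Request:
arm_command(series=[{"dp": [-0.05, -0.05, -0.15], "angular": [-0.02, 0.013, 0], "gripper": 50}, {"dp": [-0.04, -0.04, -0.25], "angular": [-0.023, 0.013, 0], "gripper": 50}, {"dp": [-0.04, -0.04, -0.25], "angular": [-0.023, 0.013, 0], "gripper": 50}, {"dp": [-0.03, -0.03, -0.25], "angular": [-0.023, 0.013, 0], "gripper": 50}, {"dp": [-0.03, -0.02, -0.25], "angular": [-0.023, 0.013, 0], "gripper": 50}, {"dp": [-0.02, -0.01, -0.25], "angular": [-0.023, 0.013, 0], "gripper": 50}, {"dp": [-0.02, 0, -0.25], "angular": [-0.023, 0.013, 0], "gripper": 50}, {"dp": [-0.01, 0.01, -0.25], "angular": [-0.023, 0.013, 0], "gripper": 50}])

```text
clock: 19.45
position: [0.4709, 0.2083, 0.1876]
ee_rot: [0.622, 0.587, 0.397, -0.332]
contact_force: [0.5, 0.1, -2.8]
width: 0.0642
```

```bash
python3 - <<'E'
from c import *
s=get_state();p=s['position'];r=Rq(s['ee_rot']);m=r.as_matrix()
print(p,s['width'],'tilt',np.degrees(np.arcsin(-m[2,0])),np.degrees(np.arctan2(m[1,0],m[0,0])),s['qpos'])
plan([([.4905,.2735,.19],orient(-80,60,10),5)])
E
```

```text
[0.47090332 0.20825148 0.1876054 ] 0.06420651805739079 tilt 62.178507909610175 6.511317303123947 [ 0.36315563  0.01571633  2.05966455 -0.20454852  0.60330887  1.97193967]
n 5 rot/row deg 0.9135128017929736 mm/row 13.633977041599795
[0.017, 0.04, -0.105] [-0.008, 0.004, 0.005]
[0.018, 0.042, -0.104] [-0.008, 0.004, 0.005]
[0.019, 0.043, -0.103] [-0.008, 0.004, 0.005]
[0.02, 0.044, -0.103] [-0.008, 0.004, 0.005]
[0.021, 0.045, -0.102] [-0.008, 0.004, 0.005]
```

Request:
arm_command(series=[{"dp": [0.01, 0.04, -0.11], "angular": [-0.008, 0.004, 0.005], "gripper": 50}, {"dp": [0.01, 0.04, -0.11], "angular": [-0.008, 0.004, 0.005], "gripper": 50}, {"dp": [0.01, 0.04, -0.1], "angular": [-0.008, 0.004, 0.005], "gripper": 50}, {"dp": [0.01, 0.04, -0.09], "angular": [-0.008, 0.004, 0.005], "gripper": 50}, {"dp": [0, 0.04, -0.06], "angular": [-0.008, 0.004, 0.005], "gripper": 50}, {"dp": [0, 0, 0], "angular": [0, 0, 0], "gripper": 50}, {"dp": [0, 0, 0], "angular": [0, 0, 0], "gripper": 50}, {"dp": [0, 0, 0], "angular": [0, 0, 0], "gripper": 50}])

```text
clock: 20.45
position: [0.4844, 0.2701, 0.1913]
ee_rot: [0.641, 0.577, 0.408, -0.298]
contact_force: [0.1, 0.5, -3.3]
width: 0.0642
```

```bash
python3 - <<'E'
from c import *
s=get_state();p=s['position'];r=Rq(s['ee_rot']);m=r.as_matrix()
print(p,s['width'],'tilt',np.degrees(np.arcsin(-m[2,0])),np.degrees(np.arctan2(m[1,0],m[0,0])),s['qpos'])
plan([([.4905,.2735,.074],orient(-80,60,10),8)])
# where is the cup really: rim from wrist cloud
d=cam('wrist');w=cloud(d).reshape(-1,3);z=p[2]-.0588+.09
q=w[(abs(w[:,2]-z)<.008)&(np.hypot(w[:,0]-p[0],w[:,1]-p[1])<.05)];print('rim z exp',z,len(q),q.min(0),q.max(0))
save('w6',d['image'])
E
```

```text
[0.48435592 0.27008041 0.19132167] 0.0641863088702833 tilt 60.18401025281554 10.360513321148375 [ 0.47976463  0.06755382  2.01089835 -0.27092012  0.57898395  2.06012869]
n 8 rot/row deg 0.05261159418961642 mm/row 14.691524771714784
[0.109, -0.055, -0.002] [0.0, -0.0, 0.0]
[0.109, -0.055, -0.002] [0.0, -0.0, 0.0]
[0.109, -0.055, -0.002] [0.0, -0.0, 0.0]
[0.109, -0.055, -0.002] [0.0, -0.0, 0.0]
[0.109, -0.055, -0.002] [0.0, -0.0, 0.0]
[0.109, -0.055, -0.002] [0.0, -0.0, 0.0]
[0.109, -0.055, -0.002] [0.0, -0.0, 0.0]
[0.109, -0.055, -0.002] [0.0, -0.0, 0.0]
rim z exp 0.22252167037507106 15914 [0.44724225 0.22215332 0.21452193] [0.51349149 0.31323789 0.23051438]
```

View pics/w6.png

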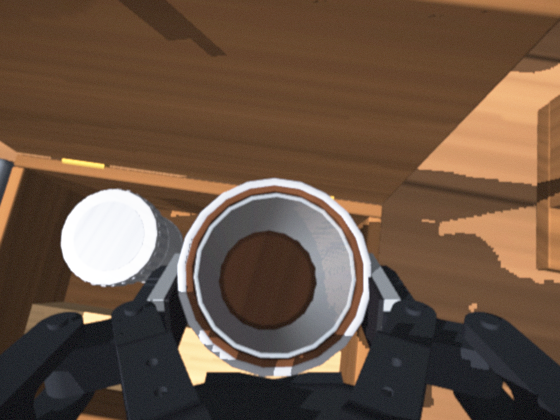

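The wrist view shows the cup level in the pads at (275,275), the canister standing in the case at (110,237), and the case's back rim beyond. I lower the cup.

Request:
arm_command(series=[{"dp": [0.1, -0.05, -0.005], "angular": [0, 0, 0], "gripper": 50}, {"dp": [0.11, -0.055, -0.005], "angular": [0, 0, 0], "gripper": 50}, {"dp": [0.11, -0.055, -0.005], "angular": [0, 0, 0], "gripper": 50}, {"dp": [0.11, -0.055, -0.005], "angular": [0, 0, 0], "gripper": 50}, {"dp": [0.11, -0.055, -0.005], "angular": [0, 0, 0], "gripper": 50}, {"dp": [0.11, -0.055, -0.005], "angular": [0, 0, 0], "gripper": 50}, {"dp": [0.08, -0.04, -0.005], "angular": [0, 0, 0], "gripper": 50}, {"dp": [0, 0, 0], "angular": [0, 0, 0], "gripper": 50}])

```text
clock: 21.5
position: [0.4865, 0.2736, 0.0842]
ee_rot: [0.64, 0.576, 0.41, -0.3]
contact_force: [0.5, 0.4, -2.3]
width: 0.0641
```

```bash
python3 - <<'E'
from c import *
s=get_state();p=s['position'];r=Rq(s['ee_rot']);m=r.as_matrix()
print(p,s['width'],'tilt',np.degrees(np.arcsin(-m[2,0])),np.degrees(np.arctan2(m[1,0],m[0,0])),s['qpos'],s['contact_force'],s['moment'])
plan([([.4885,.276,.070],orient(-80,60,10),4)])
E
```

```text
[0.48647824 0.27355477 0.08424693] 0.06411166613746837 tilt 60.59629771320223 10.250020954562178 [ 0.48431333  0.22897587  2.15845564 -0.52443522  0.29927461  2.34212934] [ 0.48159052  0.431815   -2.29978604] [-0.12229609  0.42947754 -0.00775804]
n 4 rot/row deg 0.17122947807011146 mm/row 3.648985414498949
[0.028, -0.01, -0.004] [0.001, -0.0, 0.002]
[0.028, -0.01, -0.004] [0.001, -0.0, 0.002]
[0.028, -0.01, -0.004] [0.001, -0.0, 0.002]
[0.028, -0.01, -0.004] [0.001, -0.0, 0.002]
```

Request:
arm_command(series=[{"dp": [0.025, -0.01, -0.004], "angular": [0, 0, 0.002], "gripper": 50}, {"dp": [0.025, -0.01, -0.004], "angular": [0, 0, 0.002], "gripper": 50}, {"dp": [0.025, -0.01, -0.004], "angular": [0, 0, 0.002], "gripper": 50}, {"dp": [0.02, -0.01, -0.004], "angular": [0, 0, 0.002], "gripper": 50}, {"dp": [0.01, -0.005, 0], "angular": [0, 0, 0], "gripper": 50}, {"dp": [0.005, -0.003, 0], "angular": [0, 0, 0], "gripper": 50}, {"dp": [0, 0, 0], "angular": [0, 0, 0], "gripper": 50}, {"dp": [0, 0, 0], "angular": [0, 0, 0], "gripper": 50}])

```text
clock: 22.5
position: [0.4892, 0.2771, 0.0712]
ee_rot: [0.642, 0.58, 0.406, -0.294]
contact_force: [-0.7, 0.2, -3.2]
width: 0.0644
```

```bash
python3 - <<'E'
from c import *
s=get_state();p=s['position'];r=Rq(s['ee_rot']);m=r.as_matrix()
print(p,s['width'],'tilt',np.degrees(np.arcsin(-m[2,0])),s['qpos'],s['contact_force'],s['moment'])
E
```

```text
[0.48915448 0.27708088 0.07124623] 0.06440528226638982 tilt 59.55301876294231 [ 0.49126065  0.25673914  2.18216476 -0.68232033  0.24539295  2.50872515] [-0.68883368  0.21440211 -3.16634168] [-0.05819996  0.49892282 -0.05026168]
```

Request:
arm_command(series=[{"dp": [0.008, -0.005, 0], "angular": [0, 0, -0.001], "gripper": 50}, {"dp": [0.008, -0.005, 0], "angular": [0, 0, -0.001], "gripper": 50}, {"dp": [0.008, -0.005, 0], "angular": [0, 0, -0.001], "gripper": 50}, {"dp": [0.004, -0.002, 0], "angular": [0, 0, 0], "gripper": 50}, {"dp": [0, 0, 0], "angular": [0, 0, 0], "gripper": 50}, {"dp": [0, 0, 0], "angular": [0, 0, 0], "gripper": 50}, {"dp": [0, 0, 0], "angular": [0, 0, 0], "gripper": 50}, {"dp": [0, 0, 0], "angular": [0, 0, 0], "gripper": 50}])

```text
clock: 23.5
position: [0.4901, 0.2774, 0.0689]
ee_rot: [0.642, 0.58, 0.406, -0.294]
contact_force: [-1.4, -0.5, 1.5]
width: 0.0642
```

```bash
python3 - <<'E'
from c import *
s=get_state();p=s['position'];r=Rq(s['ee_rot']);m=r.as_matrix()
print(p,s['width'],'tilt',np.degrees(np.arcsin(-m[2,0])),s['qpos'],s['contact_force'],s['moment'])
d=cam('side');w=cloud(d);save('s2',d['image'][150:270,60:210].repeat(4,0).repeat(4,1))
E
```

```text
[0.49012035 0.27739359 0.06889903] 0.06422348604234256 tilt 59.64398934038952 [ 0.48997653  0.26207287  2.18213014 -0.68773815  0.24132023  2.51344021] [-1.39538847 -0.54404806  1.46739172] [-0.28209211  0.37777732 -0.04455458]
```

The cup is seated (the force changed from -3.2 to +1.5 N). I release and retreat along the tool axis.

Request:
arm_command(series=[{"dp": [0, 0, 0], "angular": [0, 0, 0], "gripper": 70}, {"dp": [0, 0, 0], "angular": [0, 0, 0], "gripper": 76}, {"dp": [0, 0, 0], "angular": [0, 0, 0], "gripper": 76}, {"dp": [-0.08, 0, 0], "angular": [0, 0, 0], "gripper": 76}, {"dp": [-0.15, 0, 0], "angular": [0, 0, 0], "gripper": 76}, {"dp": [-0.25, 0, 0], "angular": [0, 0, 0], "gripper": 76}, {"dp": [-0.3, 0, 0], "angular": [0, 0, 0], "gripper": 76}, {"dp": [-0.35, 0, 0], "angular": [0, 0, 0], "gripper": 76}])

```text
clock: 24.55
position: [0.4218, 0.2648, 0.186]
ee_rot: [0.641, 0.579, 0.408, -0.296]
contact_force: [0.1, 0.7, 0.4]
width: 0.076
```

```bash
python3 - <<'E'
from c import *
s=get_state();p=s['position'];print(p,s['qpos'],s['contact_force'])
w=np.load('top0.npz')['w'];S=np.load('side0.npz')['w']
# bombilla axis: highest points above coaster within window, from top view
q=w[250:275,320:392].reshape(-1,3);b=q[(q[:,2]>.0125)&(q[:,2]<.03)]
v=np.linalg.svd(b[:,:2]-np.median(b[:,:2],0))[2][0] if len(b)>5 else 0
im=np.load('top0.npz')['im'];g=cv2.cvtColor(im,6)
m=np.zeros(g.shape,bool);m[250:275,322:390]=g[250:275,322:390]>150
vv,uu=np.nonzero(m);P=w[m];P=P[~np.isnan(P[:,0])];print(len(P),np.median(P,0),P.min(0),P.max(0))
l=cv2.fitLine(P[:,:2].astype(np.float32),cv2.DIST_HUBER,0,.01,.01).ravel();print('line',l,np.degrees(np.arctan2(l[1],l[0])))
t=(P[:,:2]-l[2:])@l[:2];print('ends',l[2:]+l[:2]*t.min(),l[2:]+l[:2]*t.max(),t.max()-t.min())
# transit target above bombilla
mid=l[2:]+l[:2]*(t.min()+t.max())/2
for az in(0,180):
  o=ik(np.r_[mid,.012],orient(np.degrees(np.arctan2(l[1],l[0]))+90+az),[-.7,.4,1.9,0,1,0]);print(az,o.cost.round(5),o.x.round(2))
E
```

```text
[0.42183432 0.26479539 0.18596314] [ 0.55269838 -0.00820068  2.10918574 -0.33861267  0.57145773  2.18469198] [0.12629093 0.69693944 0.4208702 ]
323 [ 0.41283089 -0.26920553  0.00230565] [ 0.38373706 -0.43276651 -0.00664103] [ 0.43796074 -0.215297    0.02378731]
line [ 0.06070499  0.9981558   0.4130542  -0.33439797] 86.519714
ends [ 0.40708223 -0.43259338] [ 0.42024139 -0.21622097] 0.2167721927716531
0 0.0 [-0.8   0.42  1.91  0.    0.81  2.4 ]
180 0.0 [-0.8   0.42  1.91 -0.    0.81 -0.74]
```

View pics/s2.png

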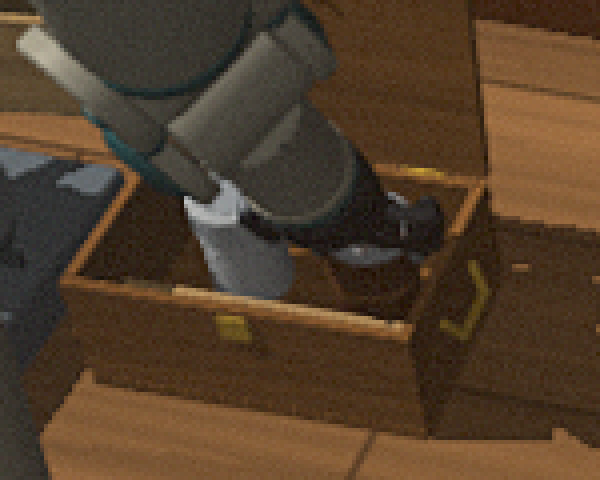

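The crop shows the cup standing in the case at (375,275) and the canister at (245,250), with the gripper on the cup. I check the canister's uprightness with the next free picture, and move to the bombilla.

```bash
python3 - <<'E'
from c import *
plan([([.39,-.30,.20],orient(-3.5),16)],dec=2)
E
```

```text
n 16 rot/row deg 5.0629175621883515 mm/row 35.366622559851905
[-0.04, -0.06, 0.29] [-0.05, 0.01, -0.02]
[-0.05, -0.08, 0.28] [-0.05, 0.01, -0.02]
[-0.05, -0.1, 0.27] [-0.05, 0.01, -0.02]
[-0.05, -0.13, 0.26] [-0.05, 0.01, -0.02]
[-0.05, -0.15, 0.25] [-0.05, 0.01, -0.02]
[-0.05, -0.17, 0.23] [-0.05, 0.01, -0.02]
[-0.05, -0.19, 0.22] [-0.05, 0.01, -0.02]
[-0.05, -0.21, 0.2] [-0.05, 0.01, -0.02]
[-0.05, -0.23, 0.18] [-0.05, 0.01, -0.02]
[-0.05, -0.24, 0.16] [-0.05, 0.01, -0.02]
[-0.04, -0.25, 0.14] [-0.05, 0.01, -0.02]
[-0.04, -0.27, 0.12] [-0.05, 0.01, -0.02]
[-0.04, -0.28, 0.1] [-0.05, 0.01, -0.02]
[-0.03, -0.28, 0.07] [-0.05, 0.01, -0.02]
[-0.02, -0.29, 0.05] [-0.05, 0.01, -0.02]
[-0.02, -0.29, 0.03] [-0.05, 0.01, -0.02]
```

Request:
arm_command(series=[{"dp": [-0.1, -0.02, 0.15], "angular": [-0.03, 0.01, -0.02], "gripper": 60}, {"dp": [-0.07, -0.08, 0.28], "angular": [-0.05, 0.01, -0.02], "gripper": 50}, {"dp": [-0.05, -0.1, 0.27], "angular": [-0.05, 0.01, -0.02], "gripper": 40}, {"dp": [-0.05, -0.13, 0.26], "angular": [-0.05, 0.01, -0.02], "gripper": 40}, {"dp": [-0.05, -0.15, 0.25], "angular": [-0.05, 0.01, -0.02], "gripper": 40}, {"dp": [-0.05, -0.17, 0.23], "angular": [-0.05, 0.01, -0.02], "gripper": 40}, {"dp": [-0.05, -0.19, 0.22], "angular": [-0.05, 0.01, -0.02], "gripper": 40}, {"dp": [-0.05, -0.21, 0.2], "angular": [-0.05, 0.01, -0.02], "gripper": 40}])

```text
clock: 25.55
position: [0.3909, 0.0003, 0.2083]
ee_rot: [0.719, 0.325, 0.583, -0.195]
contact_force: [0.4, 0.5, 0.8]
width: 0.0403
```

```bash
python3 - <<'E'
from c import *
print(get_state()['position'])
plan([([.39,-.30,.18],orient(-3.5),9)],dec=2)
d=cam('side');w=cloud(d);np.savez('s3.npz',im=d['image'],w=w)
q=w.reshape(-1,3);a=np.radians(2);l=(q[:,:2]-[.4556,.3297])@np.array([[np.cos(a),-np.sin(a)],[np.sin(a),np.cos(a)]])
for nm,y in(('can',.055),('cup',-.055)):
    k=(q[:,2]>.08)&(q[:,2]<.118)&(abs(l[:,1]-y)<.05)&(l[:,0]>-.03)&(l[:,0]<.07);print(nm,k.sum(),np.c_[l[k],q[k,2]].min(0),np.c_[l[k],q[k,2]].max(0))
    if nm=='can':
        t=q[k];pl=np.linalg.svd(t-np.median(t,0),full_matrices=False)[2][2];tt=t[t[:,2]>.097];print('top pts',len(tt),'normal',np.linalg.svd(tt-tt.mean(0),full_matrices=False)[2][2],tt[:,2].min(),tt[:,2].max())
E
```

```text
[3.90910703e-01 2.88835558e-04 2.08274671e-01]
n 9 rot/row deg 4.749902033467275 mm/row 33.513157755999465
[-0.0, -0.21, 0.19] [-0.05, 0.01, -0.01]
[-0.0, -0.22, 0.17] [-0.05, 0.01, -0.01]
[-0.0, -0.23, 0.16] [-0.05, 0.01, -0.01]
[0.0, -0.24, 0.14] [-0.05, 0.01, -0.01]
[0.0, -0.25, 0.12] [-0.05, 0.01, -0.01]
[0.01, -0.26, 0.1] [-0.05, 0.01, -0.01]
[0.01, -0.27, 0.08] [-0.05, 0.01, -0.01]
[0.02, -0.27, 0.06] [-0.05, 0.01, -0.01]
[0.02, -0.28, 0.04] [-0.05, 0.01, -0.01]
can 396 [0.00046764 0.00732849 0.08029843] [0.06982812 0.09887622 0.10980503]
top pts 290 normal [-0.00207239 -0.00721127  0.99997185] 0.09701462225898672 0.10980503398247832
cup 303 [-0.00842874 -0.09199642  0.08001176] [ 0.06988992 -0.01541602  0.11439106]
```

Request:
arm_command(series=[{"dp": [0, -0.22, 0.19], "angular": [-0.05, 0.01, -0.01], "gripper": 40}, {"dp": [0, -0.22, 0.17], "angular": [-0.05, 0.01, -0.01], "gripper": 40}, {"dp": [0, -0.23, 0.16], "angular": [-0.05, 0.01, -0.01], "gripper": 40}, {"dp": [0, -0.24, 0.14], "angular": [-0.05, 0.01, -0.01], "gripper": 40}, {"dp": [0, -0.25, 0.12], "angular": [-0.05, 0.01, -0.01], "gripper": 40}, {"dp": [0.01, -0.25, 0.1], "angular": [-0.05, 0.01, -0.01], "gripper": 40}, {"dp": [0.01, -0.25, 0.08], "angular": [-0.05, 0.01, -0.01], "gripper": 40}, {"dp": [0.02, -0.15, 0.03], "angular": [-0.05, 0.01, -0.01], "gripper": 40}])

```text
clock: 26.6
position: [0.3962, -0.2624, 0.1845]
ee_rot: [0.735, 0.052, 0.676, -0.028]
contact_force: [0.6, 0.6, 0.5]
width: 0.04
```

```bash
python3 - <<'E'
from c import *
s=get_state();print(s['position'],s['qpos'])
d=cam('wrist');w=cloud(d);im=d['image'];save('w7',im);np.savez('w7.npz',im=im,w=w)
# bombilla: bright pixels over z .008..0.03 near expected
q=w.reshape(-1,3);k=(q[:,2]>.0115)&(q[:,2]<.024)&(abs(q[:,0]-.415)<.04)&(q[:,1]<-.21)&(q[:,1]>-.44)
P=q[k];print(len(P),P.min(0),P.max(0),np.median(P,0))
l=cv2.fitLine(P[:,:2].astype(np.float32),cv2.DIST_HUBER,0,.001,.001).ravel();t=(P[:,:2]-l[2:])@l[:2];print(l,np.degrees(np.arctan2(l[1],l[0])),l[2:]+l[:2]*t.min(),l[2:]+l[:2]*t.max())
E
```

```text
[ 0.39624518 -0.26236594  0.18449481] [-0.79434079  0.13199533  1.82206319  0.08854876  1.1504426  -0.71579949]
1943 [ 0.40367113 -0.41153665  0.011503  ] [ 0.43713071 -0.23300179  0.02013516] [ 0.42127785 -0.31796567  0.0161319 ]
[ 0.1323726   0.99120003  0.4184902  -0.33833262] 82.39328 [ 0.40871302 -0.41154368] [ 0.43253097 -0.23319597]
```

View pics/w7.png

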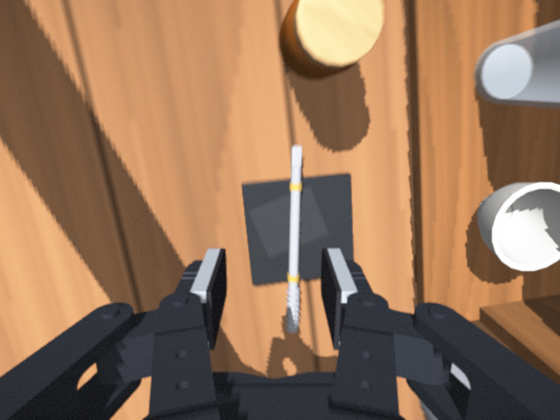

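The wrist view shows the bombilla from (297,150) to (292,325), its filter at the lower (-y) end, across the coaster. Its centre is (0.4206, -0.3224) and its direction 82.4°.

```bash
python3 - <<'E'
from c import *
plan([([.4206,-.3224,.06],orient(-7.6),5)])
E
```

```text
n 5 rot/row deg 1.0451900625579391 mm/row 27.840107057143182
[0.207, -0.1, 0.033] [0.003, 0.01, -0.005]
[0.207, -0.098, 0.037] [0.003, 0.01, -0.005]
[0.207, -0.096, 0.041] [0.003, 0.01, -0.005]
[0.207, -0.095, 0.045] [0.003, 0.01, -0.005]
[0.207, -0.093, 0.048] [0.003, 0.01, -0.005]
```

Request:
arm_command(series=[{"dp": [0.19, -0.1, 0.03], "angular": [0.003, 0.01, -0.005], "gripper": 40}, {"dp": [0.2, -0.1, 0.04], "angular": [0.003, 0.01, -0.005], "gripper": 40}, {"dp": [0.2, -0.1, 0.04], "angular": [0.003, 0.01, -0.005], "gripper": 36}, {"dp": [0.2, -0.09, 0.04], "angular": [0.003, 0.01, -0.005], "gripper": 32}, {"dp": [0.19, -0.07, 0.03], "angular": [0.003, 0.01, -0.005], "gripper": 32}, {"dp": [0, 0, 0], "angular": [0, 0, 0], "gripper": 32}, {"dp": [0, 0, 0], "angular": [0, 0, 0], "gripper": 32}, {"dp": [0, 0, 0], "angular": [0, 0, 0], "gripper": 32}])

```text
clock: 27.65
position: [0.4198, -0.3188, 0.0656]
ee_rot: [0.707, 0.05, 0.704, -0.052]
contact_force: [0.2, 0.5, 0.7]
width: 0.0321
```

```bash
python3 - <<'E'
from c import *
s=get_state();print(s['position'],s['qpos'])
plan([([.4206,-.3224,.0105],orient(-7.6),4)])
E
```

```text
[ 0.41975732 -0.31876191  0.06559818] [-7.81900714e-01  3.51341997e-01  1.85289602e+00  6.41603268e-04
  9.31621564e-01 -6.37464093e-01]
n 4 rot/row deg 0.19287525802242944 mm/row 13.806146312979935
[0.115, -0.007, 0.002] [-0.002, 0.001, 0.0]
[0.115, -0.007, 0.002] [-0.002, 0.001, 0.0]
[0.115, -0.007, 0.003] [-0.002, 0.001, 0.0]
[0.115, -0.007, 0.003] [-0.002, 0.001, 0.0]
```

Request:
arm_command(series=[{"dp": [0.11, -0.007, 0], "angular": [0, 0, 0], "gripper": 32}, {"dp": [0.11, -0.007, 0], "angular": [0, 0, 0], "gripper": 32}, {"dp": [0.11, -0.007, 0], "angular": [0, 0, 0], "gripper": 32}, {"dp": [0.06, -0.007, 0], "angular": [0, 0, 0], "gripper": 32}, {"dp": [0.03, 0, 0], "angular": [0, 0, 0], "gripper": 32}, {"dp": [0, 0, 0], "angular": [0, 0, 0], "gripper": 32}, {"dp": [0, 0, 0], "angular": [0, 0, 0], "gripper": 32}, {"dp": [0, 0, 0], "angular": [0, 0, 0], "gripper": 32}])

```text
clock: 28.65
position: [0.4197, -0.3228, 0.013]
ee_rot: [0.708, 0.05, 0.703, -0.053]
contact_force: [0.6, 0.2, 0.1]
width: 0.032
```

```bash
python3 - <<'E'
from c import *
s=get_state();print(s['position'],s['contact_force'])
plan([([.4206,-.3224,.0105],orient(-7.6),2)])
E
```

```text
[ 0.4197142  -0.32275014  0.01295252] [0.55958913 0.23773373 0.08851211]
n 2 rot/row deg 0.4318027514823518 mm/row 1.3154959892496507
[0.01, 0.002, 0.003] [-0.004, 0.002, 0.001]
[0.01, 0.002, 0.003] [-0.004, 0.002, 0.001]
```

Now the close, then a slow lift at the end of the call.

Request:
arm_command(series=[{"dp": [0.01, 0, 0.005], "angular": [0, 0, 0], "gripper": 24}, {"dp": [0.01, 0, 0], "angular": [0, 0, 0], "gripper": 14}, {"dp": [0, 0, 0], "angular": [0, 0, 0], "gripper": 4}, {"dp": [0, 0, 0], "angular": [0, 0, 0], "gripper": 2}, {"dp": [0, 0, 0], "angular": [0, 0, 0], "gripper": 2}, {"dp": [0, 0, 0], "angular": [0, 0, 0], "gripper": 2}, {"dp": [0, 0, 0], "angular": [0, 0, 0], "gripper": 2}, {"dp": [-0.1, 0, 0], "angular": [0, 0, 0], "gripper": 2}], grip_force=30)

```text
clock: 29.65
position: [0.4199, -0.3224, 0.0226]
ee_rot: [0.707, 0.05, 0.703, -0.053]
contact_force: [0.2, -0.4, 0.3]
width: 0.0076
```

```bash
python3 - <<'E'
from c import *
s=get_state();print(s['position'],s['width'],s['contact_force'])
# bombilla currently along jaw perpendicular; case y dir az 92 => jaw az 2
b=c2w(-.044,0);print('ledge',b)
t=orient(2);print(ik(np.r_[b,.058],t,[.6,.3,1.9,0,1,.5]).x.round(2))
print(s['position'])
plan([([.42,-.32,.20],None,4),([b[0]-.01,b[1]-.06,.20],t,15)],dec=2)
E
```

```text
[ 0.41994386 -0.32235589  0.02262771] 0.007587544383729262 [ 0.1869465  -0.41033855  0.28452205]
ledge [0.4116268  0.32816442]
[ 0.54  0.36  1.86 -0.    0.92  0.51]
[ 0.41994386 -0.32235589  0.02262771]
n 4 rot/row deg 0.0 mm/row 44.346986197715566
[-0.37, 0.0, 0.0] [0.0, 0.0, 0.0]
[-0.37, 0.0, 0.0] [0.0, 0.0, 0.0]
[-0.37, 0.0, 0.0] [0.0, 0.0, 0.0]
[-0.37, 0.0, 0.0] [0.0, 0.0, 0.0]
n 15 rot/row deg 0.6891945078226448 mm/row 39.230088329286254
[-0.0, 0.32, -0.06] [-0.01, 0.0, 0.0]
[-0.0, 0.32, -0.05] [-0.01, 0.0, 0.0]
[-0.0, 0.32, -0.05] [-0.01, 0.0, 0.0]
[-0.0, 0.32, -0.05] [-0.01, 0.0, 0.0]
[-0.0, 0.32, -0.04] [-0.01, 0.0, 0.0]
[-0.0, 0.32, -0.04] [-0.01, 0.0, 0.0]
[-0.0, 0.33, -0.03] [-0.01, 0.0, 0.0]
[-0.0, 0.33, -0.03] [-0.01, 0.0, 0.0]
[-0.0, 0.33, -0.03] [-0.01, 0.0, 0.0]
[-0.0, 0.33, -0.02] [-0.01, 0.0, 0.0]
[-0.0, 0.33, -0.02] [-0.01, 0.0, 0.0]
[-0.0, 0.33, -0.01] [-0.01, 0.0, 0.0]
[-0.0, 0.33, -0.01] [-0.01, 0.0, 0.0]
[-0.0, 0.33, -0.01] [-0.01, 0.0, 0.0]
[-0.0, 0.33, -0.0] [-0.01, 0.0, 0.0]
```

Request:
arm_command(series=[{"dp": [-0.2, 0, 0], "angular": [0, 0, 0], "gripper": 2}, {"dp": [-0.37, 0.02, 0], "angular": [0, 0, 0], "gripper": 2}, {"dp": [-0.37, 0.1, 0], "angular": [0, 0, 0], "gripper": 2}, {"dp": [-0.3, 0.2, -0.05], "angular": [-0.01, 0, 0], "gripper": 2}, {"dp": [-0.1, 0.32, -0.05], "angular": [-0.01, 0, 0], "gripper": 2}, {"dp": [0, 0.32, -0.05], "angular": [-0.01, 0, 0], "gripper": 2}, {"dp": [0, 0.35, -0.04], "angular": [-0.01, 0, 0], "gripper": 2}, {"dp": [0, 0.35, -0.04], "angular": [-0.01, 0, 0], "gripper": 2}])

```text
clock: 30.65
position: [0.4156, -0.1187, 0.1949]
ee_rot: [0.712, 0.021, 0.701, -0.028]
contact_force: [0.0, 0.6, -0.0]
width: 0.0079
```

```bash
python3 - <<'E'
from c import *
s=get_state();print(s['position'],s['width'])
b=c2w(-.044,0);plan([([b[0],b[1]-.03,.18],orient(2),8)],dec=2)
E
```

```text
[ 0.4156378  -0.11865101  0.19491256] 0.007911482748022017
n 8 rot/row deg 0.7658803253792738 mm/row 52.13767458446913
[0.01, 0.43, -0.03] [-0.01, 0.0, 0.0]
[0.01, 0.43, -0.03] [-0.01, 0.0, 0.0]
[0.01, 0.43, -0.02] [-0.01, 0.0, 0.0]
[0.01, 0.43, -0.02] [-0.01, 0.0, 0.0]
[0.01, 0.43, -0.01] [-0.01, 0.0, 0.0]
[0.01, 0.43, -0.01] [-0.01, 0.0, 0.0]
[0.01, 0.43, -0.0] [-0.01, 0.0, 0.0]
[0.02, 0.43, 0.01] [-0.01, 0.0, 0.0]
```

Request:
arm_command(series=[{"dp": [0.01, 0.42, -0.03], "angular": [-0.01, 0, 0], "gripper": 2}, {"dp": [0.01, 0.43, -0.03], "angular": [-0.01, 0, 0], "gripper": 2}, {"dp": [0.01, 0.43, -0.02], "angular": [-0.01, 0, 0], "gripper": 2}, {"dp": [0.01, 0.43, -0.02], "angular": [-0.01, 0, 0], "gripper": 2}, {"dp": [0.01, 0.43, -0.01], "angular": [-0.01, 0, 0], "gripper": 2}, {"dp": [0.01, 0.43, -0.01], "angular": [-0.01, 0, 0], "gripper": 2}, {"dp": [0.01, 0.4, 0], "angular": [-0.01, 0, 0], "gripper": 2}, {"dp": [0, 0.25, 0], "angular": [-0.01, 0, 0], "gripper": 2}])

```text
clock: 31.65
position: [0.4068, 0.2812, 0.1894]
ee_rot: [0.717, -0.025, 0.697, 0.017]
contact_force: [0.5, -0.2, -0.8]
width: 0.0078
```

```bash
python3 - <<'E'
from c import *
s=get_state();print(s['position'],s['width'])
b=c2w(-.044,0);plan([([b[0],b[1],.13],orient(2),6)],dec=3)
E
```

```text
[0.40677901 0.28116916 0.18940653] 0.007755601737809291
n 6 rot/row deg 0.3724488204770771 mm/row 12.650419246921686
[0.082, 0.066, 0.008] [0.003, 0.003, 0.001]
[0.082, 0.066, 0.008] [0.003, 0.003, 0.001]
[0.082, 0.065, 0.008] [0.003, 0.003, 0.001]
[0.082, 0.065, 0.009] [0.003, 0.003, 0.001]
[0.082, 0.065, 0.009] [0.003, 0.003, 0.001]
[0.082, 0.065, 0.009] [0.003, 0.003, 0.001]
```

Request:
arm_command(series=[{"dp": [0.05, 0.06, 0.008], "angular": [0.003, 0.003, 0.001], "gripper": 2}, {"dp": [0.08, 0.06, 0.008], "angular": [0.003, 0.003, 0.001], "gripper": 2}, {"dp": [0.08, 0.06, 0.008], "angular": [0.003, 0.003, 0.001], "gripper": 2}, {"dp": [0.08, 0.06, 0.008], "angular": [0.003, 0.003, 0.001], "gripper": 2}, {"dp": [0.08, 0.06, 0.008], "angular": [0.003, 0.003, 0.001], "gripper": 2}, {"dp": [0.04, 0.03, 0.005], "angular": [0, 0, 0], "gripper": 2}, {"dp": [0, 0, 0], "angular": [0, 0, 0], "gripper": 2}, {"dp": [0, 0, 0], "angular": [0, 0, 0], "gripper": 2}])

```text
clock: 32.65
position: [0.4111, 0.3208, 0.137]
ee_rot: [0.708, -0.013, 0.706, 0.01]
contact_force: [0.3, 0.7, -1.3]
width: 0.0075
```

```bash
python3 - <<'E'
from c import *
s=get_state();print(s['position'],s['width'])
b=c2w(-.044,0);plan([([b[0],b[1],.0575],orient(2),6)],dec=3)
d=cam('wrist');save('w8',d['image'])
E
```

```text
[0.41111607 0.32084904 0.13695178] 0.007484928656490783
n 6 rot/row deg 0.0534487797481445 mm/row 13.298245924084751
[0.11, 0.011, 0.001] [-0.0, 0.0, 0.0]
[0.11, 0.011, 0.001] [-0.0, 0.0, 0.0]
[0.11, 0.01, 0.001] [-0.0, 0.0, 0.0]
[0.11, 0.01, 0.001] [-0.0, 0.0, 0.0]
[0.11, 0.01, 0.001] [-0.0, 0.0, 0.0]
[0.11, 0.01, 0.001] [-0.0, 0.0, 0.0]
```

View pics/w8.png

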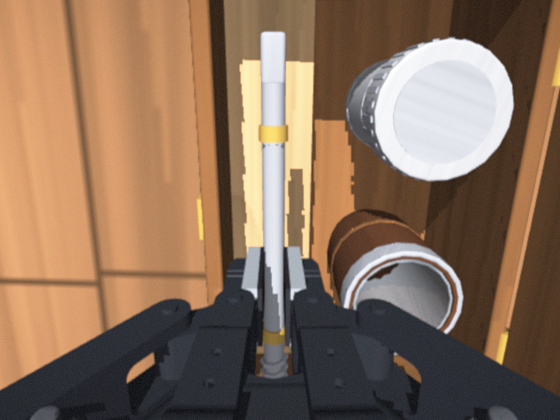

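The wrist view shows the bombilla parallel to the ledge, its upper end at (273,35). The canister (435,110) and the cup (400,290) both stand upright beside it. I lower it.

Request:
arm_command(series=[{"dp": [0.09, 0.01, 0], "angular": [0, 0, 0], "gripper": 2}, {"dp": [0.12, 0.01, 0], "angular": [0, 0, 0], "gripper": 2}, {"dp": [0.12, 0.01, 0], "angular": [0, 0, 0], "gripper": 2}, {"dp": [0.12, 0.01, 0], "angular": [0, 0, 0], "gripper": 2}, {"dp": [0.1, 0.01, 0], "angular": [0, 0, 0], "gripper": 2}, {"dp": [0.05, 0, 0], "angular": [0, 0, 0], "gripper": 2}, {"dp": [0.02, 0, 0], "angular": [0, 0, 0], "gripper": 2}, {"dp": [0, 0, 0], "angular": [0, 0, 0], "gripper": 2}])

```text
clock: 33.7
position: [0.4125, 0.3277, 0.0646]
ee_rot: [0.709, -0.013, 0.705, 0.011]
contact_force: [-0.5, 0.6, -0.4]
width: 0.0075
```

```bash
python3 - <<'E'
from c import *
s=get_state();print(s['position'],s['width'],s['contact_force'])
E
```

```text
[0.41250591 0.32774109 0.06459513] 0.007452823594655903 [-0.46247296  0.57192317 -0.39417906]
```

Request:
arm_command(series=[{"dp": [0.02, 0, 0], "angular": [0, 0, 0], "gripper": 2}, {"dp": [0.02, 0, 0], "angular": [0, 0, 0], "gripper": 2}, {"dp": [0.005, 0, 0], "angular": [0, 0, 0], "gripper": 2}, {"dp": [0, 0, 0], "angular": [0, 0, 0], "gripper": 2}, {"dp": [0, 0, 0], "angular": [0, 0, 0], "gripper": 12}, {"dp": [0, 0, 0], "angular": [0, 0, 0], "gripper": 20}, {"dp": [0, 0, 0], "angular": [0, 0, 0], "gripper": 24}, {"dp": [0, 0, 0], "angular": [0, 0, 0], "gripper": 24}])

```text
clock: 34.7
position: [0.4201, 0.3294, 0.0647]
ee_rot: [0.714, -0.012, 0.699, 0.013]
contact_force: [1.3, -0.7, 5.1]
width: 0.0241
```

Request:
arm_command(series=[{"dp": [-0.1, 0, 0], "angular": [0, 0, 0], "gripper": 24}, {"dp": [-0.2, 0, 0], "angular": [0, 0, 0], "gripper": 24}, {"dp": [-0.35, 0, 0], "angular": [0, 0, 0], "gripper": 24}, {"dp": [-0.4, 0, 0], "angular": [0, 0, 0], "gripper": 12}, {"dp": [-0.4, 0, 0], "angular": [0, 0, 0], "gripper": 0}, {"dp": [-0.3, 0, 0], "angular": [0, 0, 0], "gripper": 0}, {"dp": [-0.2, 0, 0], "angular": [0, 0, 0], "gripper": 0}, {"dp": [0, 0, 0], "angular": [0, 0, 0], "gripper": 0}])

```text
clock: 35.7
position: [0.4071, 0.3287, 0.3038]
ee_rot: [0.708, -0.013, 0.706, 0.012]
contact_force: [0.3, -0.0, 0.1]
width: -0.0
```

```bash
python3 - <<'E'
from c import *
s=get_state();print(s['position'],s['width'],s['contact_force'],s['qpos'])
d=cam('wrist');save('w9',d['image']);w=cloud(d);q=w.reshape(-1,3)
a=np.radians(2);l=(q[:,:2]-[.4556,.3297])@np.array([[np.cos(a),-np.sin(a)],[np.sin(a),np.cos(a)]])
k=(q[:,2]>.059)&(q[:,2]<.075)&(l[:,0]>-.068)&(l[:,0]<-.026)&(abs(l[:,1])<.115);B=np.c_[l[k],q[k,2]];print('bomb local',k.sum(),B.min(0),B.max(0),np.median(B,0))
k=(l[:,0]>-.1)&(l[:,0]<.065)&(abs(l[:,1])<.11);print('max z inside',np.nanpercentile(q[k,2],[50,99,99.9]))
# lid: plane from s3 side cloud
S=np.load('side0.npz')['w'][135:200,90:185].reshape(-1,3)
S=S[(S[:,2]>.13)&(S[:,2]<.28)&(S[:,0]>.52)&(S[:,0]<.60)&(S[:,1]>.21)&(S[:,1]<.45)];m=np.median(S,0);n=np.linalg.svd(S-m,full_matrices=False)[2][2];print('lid',m,n,S.max(0),len(S))
h=c2w(.0815,0);print('hinge',h)
for az in(92,-88):
  for P in([h[0]+.04,h[1],.22],[h[0]-.13,h[1],.12]):
    o=ik(np.array(P),orient(az),[.4,.4,1.5,0,1.2,-1 if az>0 else 2]);print(az,P,o.cost.round(5),o.x.round(2))
E
```

```text
[0.40710666 0.32873469 0.30381201] -2.510201800736302e-05 [ 0.30835092 -0.01138916  0.09301569] [ 0.54762052  0.16369834  1.47725549 -0.00192683  1.49986883  0.51184257]
bomb local 1566 [-0.04764615 -0.08849567  0.05904334] [-0.03621618  0.09021739  0.06949257] [-0.04230187  0.00502655  0.06428905]
max z inside [0.35980155 0.39635218 0.39795175]
lid [0.54830086 0.32783971 0.20695584] [-0.99483199 -0.03747327  0.09436666] [0.56791773 0.44989454 0.27594905] 3259
hinge [0.53705035 0.33254431]
92 [np.float64(0.5770503524020564), np.float64(0.3325443089812538), 0.22] 0.0 [ 0.42  0.42  1.31  0.    1.41 -1.19]
92 [np.float64(0.40705035240205634), np.float64(0.3325443089812538), 0.12] 0.0 [ 0.55  0.29  1.78 -0.    1.07 -1.05]
-88 [np.float64(0.5770503524020564), np.float64(0.3325443089812538), 0.22] 0.0 [0.42 0.42 1.31 0.   1.41 1.95]
-88 [np.float64(0.40705035240205634), np.float64(0.3325443089812538), 0.12] 0.0 [ 0.55  0.29  1.78 -0.    1.07  2.09]
```

The bombilla lies on the ledge at case-local (-42, 5) mm, spanning -88 to +90 mm, its top at 69 mm. The picture budget is used up, so the remaining checks are numeric. Now behind the lid.

```bash
python3 - <<'E'
from c import *
plan([([.615,.334,.325],orient(-88),10)],dec=2)
E
```

```text
n 10 rot/row deg 9.005582926808875 mm/row 20.977907382707688
[-0.02, -0.0, 0.17] [0.1, 0.0, 0.0]
[-0.02, 0.03, 0.17] [0.1, 0.0, 0.0]
[-0.02, 0.05, 0.17] [0.1, 0.0, 0.0]
[-0.02, 0.08, 0.16] [0.1, 0.0, 0.0]
[-0.02, 0.1, 0.14] [0.1, 0.0, 0.0]
[-0.02, 0.12, 0.12] [0.1, 0.0, 0.0]
[-0.02, 0.14, 0.1] [0.1, 0.0, 0.0]
[-0.02, 0.15, 0.08] [0.1, 0.0, 0.0]
[-0.02, 0.16, 0.06] [0.1, 0.0, 0.0]
[-0.02, 0.17, 0.03] [0.1, 0.0, 0.0]
```

Request:
arm_command(series=[{"dp": [-0.06, 0, 0.1], "angular": [0.09, 0, 0], "gripper": 0}, {"dp": [-0.05, 0.03, 0.17], "angular": [0.1, 0, 0], "gripper": 0}, {"dp": [-0.04, 0.05, 0.17], "angular": [0.1, 0, 0], "gripper": 0}, {"dp": [-0.02, 0.08, 0.16], "angular": [0.1, 0, 0], "gripper": 0}, {"dp": [-0.02, 0.1, 0.14], "angular": [0.1, 0, 0], "gripper": 0}, {"dp": [-0.02, 0.12, 0.12], "angular": [0.1, 0, 0], "gripper": 0}, {"dp": [0, 0.14, 0.1], "angular": [0.1, 0, 0], "gripper": 0}, {"dp": [0, 0.15, 0.08], "angular": [0.1, 0, 0], "gripper": 0}])

```text
clock: 36.75
position: [0.5578, 0.3307, 0.3079]
ee_rot: [0.568, 0.4, 0.581, -0.423]
contact_force: [-0.1, 0.1, -1.2]
width: 0.0
```

```bash
python3 - <<'E'
from c import *
s=get_state();print(s['position'],s['qpos'])
plan([([.612,.334,.325],orient(-88),3),([.612,.334,.235],None,4)],dec=3)
E
```

```text
[0.55776772 0.33070182 0.30786594] [ 4.28009566e-01  3.84116365e-01  1.15850390e+00 -1.01876560e-04
  1.63709787e+00  1.67115523e+00]
n 3 rot/row deg 5.637788349075358 mm/row 18.990039235226863
[-0.053, 0.144, 0.04] [0.062, 0.002, 0.008]
[-0.051, 0.148, 0.026] [0.062, 0.002, 0.008]
[-0.049, 0.15, 0.011] [0.062, 0.002, 0.008]
n 4 rot/row deg 0.0 mm/row 22.500000000000007
[0.188, 0.0, 0.0] [0.0, 0.0, 0.0]
[0.188, 0.0, 0.0] [0.0, 0.0, 0.0]
[0.188, 0.0, 0.0] [0.0, 0.0, 0.0]
[0.188, 0.0, 0.0] [0.0, 0.0, 0.0]
```

Request:
arm_command(series=[{"dp": [-0.03, 0.15, 0.04], "angular": [0.06, 0, 0.008], "gripper": 0}, {"dp": [-0.03, 0.15, 0.03], "angular": [0.06, 0, 0.008], "gripper": 0}, {"dp": [-0.02, 0.15, 0.01], "angular": [0.06, 0, 0.008], "gripper": 0}, {"dp": [0, 0.05, 0], "angular": [0, 0, 0], "gripper": 0}, {"dp": [0.08, 0, 0], "angular": [0, 0, 0], "gripper": 0}, {"dp": [0.15, 0, 0], "angular": [0, 0, 0], "gripper": 0}, {"dp": [0.2, 0, 0], "angular": [0, 0, 0], "gripper": 0}, {"dp": [0.15, 0, 0], "angular": [0, 0, 0], "gripper": 0}])

```text
clock: 37.75
position: [0.6124, 0.3317, 0.2285]
ee_rot: [0.508, 0.479, 0.512, -0.5]
contact_force: [-0.4, -0.1, -0.4]
width: 0.0003
```

```bash
cat > lid.py <<'E'
from c import *
def path(p0,phis,t=.008,r=.145,hx=.538):
    f=np.radians(phis);x=hx-r*np.cos(f)+t*np.sin(f)+.011;z=.107+r*np.sin(f)+t*np.cos(f)
    return [([a,.3325+(a-.537)*.035,b],orient(-88),1) for a,b in zip(x,z)]
E
python3 - <<'E'
from lid import *
s=get_state();print(s['position'],s['contact_force'])
wp=path(None,[95,85,76,67,58,50,43]);print([np.round(w[0],3).tolist() for w in wp])
plan([wp[0][:2]+(2,)]+wp[1:],dec=3)
E
```

```text
[0.6124396  0.3316536  0.22854453] [-0.37091085 -0.09477346 -0.386534  ]
[[0.57, 0.334, 0.251], [0.544, 0.333, 0.252], [0.522, 0.332, 0.25], [0.5, 0.331, 0.244], [0.479, 0.33, 0.234], [0.462, 0.33, 0.223], [0.448, 0.329, 0.212]]
n 2 rot/row deg 0.8737266404362348 mm/row 24.14382419738101
[-0.088, -0.18, -0.014] [0.002, 0.005, 0.008]
[-0.09, -0.179, -0.014] [0.002, 0.005, 0.008]
n 1 rot/row deg 0.0 mm/row 25.32905772198676
[-0.012, -0.211, 0.0] [0.0, 0.0, 0.0]
n 1 rot/row deg 0.0 mm/row 22.80152467963102
[0.021, -0.189, 0.0] [0.0, 0.0, 0.0]
n 1 rot/row deg 0.0 mm/row 22.800718398499626
[0.05, -0.183, 0.0] [0.0, 0.0, 0.0]
n 1 rot/row deg 0.0 mm/row 22.799324908795175
[0.078, -0.173, 0.0] [0.0, 0.0, 0.0]
n 1 rot/row deg 0.0 mm/row 20.268900709711733
[0.092, -0.142, 0.0] [0.0, 0.0, 0.0]
n 1 rot/row deg 0.0 mm/row 17.73730956424615
[0.096, -0.113, 0.0] [0.0, 0.0, 0.0]
```

Request:
arm_command(series=[{"dp": [-0.06, -0.18, 0], "angular": [0, 0.005, 0.008], "gripper": 0}, {"dp": [-0.06, -0.18, 0], "angular": [0, 0.005, 0.008], "gripper": 0}, {"dp": [-0.01, -0.2, 0], "angular": [0, 0, 0], "gripper": 0}, {"dp": [0.02, -0.19, 0], "angular": [0, 0, 0], "gripper": 0}, {"dp": [0.04, -0.18, 0], "angular": [0, 0, 0], "gripper": 0}, {"dp": [0.06, -0.17, 0], "angular": [0, 0, 0], "gripper": 0}, {"dp": [0.08, -0.14, 0], "angular": [0, 0, 0], "gripper": 0}, {"dp": [0.08, -0.11, 0], "angular": [0, 0, 0], "gripper": 0}])

```text
clock: 38.75
position: [0.4445, 0.3231, 0.2022]
ee_rot: [0.514, 0.488, 0.511, -0.486]
contact_force: [2.8, -0.1, 0.2]
width: 0.0001
```

```bash
python3 - <<'E'
from lid import *
s=get_state();print(s['position'],s['contact_force'])
p=s['position']
v=np.array([.538-(p[0]-.011),p[2]-.107]);r=np.hypot(*v);print('r,phi',r,np.degrees(np.arctan2(v[1],v[0])))
S=cloud(cam('side')).reshape(-1,3);q=S[(S[:,2]>.12)&(S[:,0]>.36)&(S[:,0]<.6)&(S[:,1]>.22)&(S[:,1]<.29)];print(len(q),np.percentile(q,[2,50,98],axis=0))
for ph in([40,34,28,22,16,11,6,2],):
  wp=path(None,ph,r=r);plan(wp,dec=3)
  print([np.round(w[0],3).tolist() for w in wp])
E
```

```text
[0.44445576 0.32310204 0.20222001] [ 2.77521805 -0.07475936  0.15770991]
r,phi 0.14140844747887363 42.327592425940814
830 [[0.41579123 0.22460781 0.13197552]
 [0.44593694 0.27152182 0.32061132]
 [0.52961877 0.2897746  0.60871761]]
n 1 rot/row deg 0.9941029126564959 mm/row 8.898686192160715
[-0.027, 0.041, -0.056] [0.011, 0.002, 0.001]
n 1 rot/row deg 0.0 mm/row 14.828948921918194
[0.094, -0.08, 0.0] [0.0, 0.0, 0.0]
n 1 rot/row deg 0.0 mm/row 14.828034593041497
[0.102, -0.07, 0.0] [0.0, 0.0, 0.0]
n 1 rot/row deg 0.0 mm/row 14.82719299980167
[0.109, -0.058, 0.0] [0.0, 0.0, 0.0]
n 1 rot/row deg 0.0 mm/row 14.826460939153703
[0.114, -0.047, 0.0] [0.0, 0.0, 0.0]
n 1 rot/row deg 0.0 mm/row 12.356653296715331
[0.099, -0.03, 0.0] [0.0, 0.0, 0.0]
n 1 rot/row deg 0.0 mm/row 12.356338817767616
[0.101, -0.021, 0.0] [0.0, 0.0, 0.0]
n 1 rot/row deg 0.0 mm/row 9.88604594293605
[0.082, -0.01, 0.0] [0.0, 0.0, 0.0]
[[0.446, 0.329, 0.204], [0.436, 0.329, 0.193], [0.428, 0.329, 0.18], [0.421, 0.328, 0.167], [0.415, 0.328, 0.154], [0.412, 0.328, 0.142], [0.409, 0.328, 0.13], [0.408, 0.328, 0.12]]
```

Request:
arm_command(series=[{"dp": [0.09, -0.08, 0], "angular": [0, 0, 0], "gripper": 0}, {"dp": [0.1, -0.07, 0], "angular": [0, 0, 0], "gripper": 0}, {"dp": [0.11, -0.06, 0], "angular": [0, 0, 0], "gripper": 0}, {"dp": [0.11, -0.05, 0], "angular": [0, 0, 0], "gripper": 0}, {"dp": [0.1, -0.03, 0], "angular": [0, 0, 0], "gripper": 0}, {"dp": [0.09, -0.02, 0], "angular": [0, 0, 0], "gripper": 0}, {"dp": [0.05, -0.01, 0], "angular": [0, 0, 0], "gripper": 0}, {"dp": [0, 0, 0], "angular": [0, 0, 0], "gripper": 0}])

```text
clock: 39.8
position: [0.4006, 0.3197, 0.1175]
ee_rot: [0.514, 0.485, 0.513, -0.487]
contact_force: [-0.4, -0.7, 2.9]
width: 0.0001
```

```bash
python3 - <<'E'
from lid import *
s=get_state();print(s['position'],s['contact_force'])
E
```

```text
[0.40055596 0.31971011 0.11754393] [-0.40053555 -0.71419347  2.86060584]
```

Request:
arm_command(series=[{"dp": [0.01, 0, 0], "angular": [0, 0, 0], "gripper": 0}, {"dp": [0.015, 0, 0], "angular": [0, 0, 0], "gripper": 0}, {"dp": [0.015, 0, 0], "angular": [0, 0, 0], "gripper": 0}, {"dp": [0.015, 0, 0], "angular": [0, 0, 0], "gripper": 0}, {"dp": [0.015, 0, 0], "angular": [0, 0, 0], "gripper": 0}, {"dp": [0.015, 0, 0], "angular": [0, 0, 0], "gripper": 0}, {"dp": [0.015, 0, 0], "angular": [0, 0, 0], "gripper": 0}, {"dp": [0.015, 0, 0], "angular": [0, 0, 0], "gripper": 0}])

```text
clock: 40.8
position: [0.4006, 0.3197, 0.1175]
ee_rot: [0.515, 0.487, 0.512, -0.485]
contact_force: [-2.5, -1.6, 11.1]
width: -0.0
```

```bash
python3 - <<'E'
from lid import *
s=get_state();print(s['position'],s['contact_force'])
E
```

```text
[0.40058155 0.31969553 0.11746491] [-2.5492047  -1.56044882 11.14316688]
```

The lid resists firmly at z 0.1175 under 11 N (shut top face is 0.117). I retreat and check.

Request:
arm_command(series=[{"dp": [-0.1, 0, 0], "angular": [0, 0, 0], "gripper": 0}, {"dp": [-0.3, 0, 0], "angular": [0, 0, 0], "gripper": 0}, {"dp": [-0.4, 0, 0.1], "angular": [0, 0, 0], "gripper": 0}, {"dp": [-0.3, 0, 0.3], "angular": [0, 0, 0], "gripper": 0}, {"dp": [0, 0, 0.4], "angular": [0, 0, 0], "gripper": 0}, {"dp": [0, 0, 0.4], "angular": [0, 0, 0], "gripper": 0}, {"dp": [0, 0, 0.3], "angular": [0, 0, 0], "gripper": 0}, {"dp": [0, 0, 0], "angular": [0, 0, 0], "gripper": 0}])

```text
clock: 41.8
position: [0.4109, 0.1356, 0.2579]
ee_rot: [0.516, 0.488, 0.512, -0.484]
contact_force: [-0.7, 0.1, 1.1]
width: 0.0003
```

```bash
python3 - <<'E'
from lid import *
s=get_state();print(s['clock'],s['position'],s['contact_force'])
a=np.radians(2);M=np.array([[np.cos(a),-np.sin(a)],[np.sin(a),np.cos(a)]])
for n in('top','side'):
    d=cam(n);w=cloud(d);q=w.reshape(-1,3)
    l=(q[:,:2]-[.4556,.3297])@M
    for x0 in(-.08,-.03,.03):
        k=(l[:,0]>x0)&(l[:,0]<x0+.04)&(abs(l[:,1])<.12)&(q[:,2]<.16)&(q[:,2]>.09);print(n,x0,k.sum(),np.percentile(q[k,2],[10,50,90]).round(4))
    # bystanders: compare depth with the start picture
    w0=np.load(n+'0.npz')['w']
    for nm,x,y,z0 in(('jar',.458,-.149,.05),('tumb',.605,-.19,.06),('bowl',.605,-.308,.055),('flask',.57,-.50,.1)):
        def c(W):
            Q=W.reshape(-1,3);k=(abs(Q[:,0]-x)<.07)&(abs(Q[:,1]-y)<.055)&(Q[:,2]>z0)&(Q[:,2]<.2);return k.sum(),Q[k].mean(0).round(3) if k.sum() else 0
        print(n,nm,*c(w0),*c(w))
E
```

```text
41.8 [0.41093713 0.13562452 0.25790544] [-0.66139636  0.10621019  1.14123898]
top -0.08 146 [0.1143 0.1172 0.1198]
top -0.03 1070 [0.1141 0.1172 0.1201]
top 0.03 1107 [0.1141 0.1171 0.1202]
top jar 313 [ 0.459 -0.148  0.082] 313 [ 0.459 -0.148  0.082]
top tumb 71 [ 0.588 -0.196  0.115] 71 [ 0.588 -0.196  0.114]
top bowl 108 [ 0.585 -0.318  0.073] 114 [ 0.585 -0.317  0.072]
top flask 329 [ 0.573 -0.5    0.153] 335 [ 0.573 -0.5    0.153]
side -0.08 1215 [0.1003 0.1167 0.1204]
side -0.03 828 [0.1151 0.1181 0.1211]
side 0.03 757 [0.1151 0.118  0.1211]
side jar 437 [ 0.451 -0.149  0.078] 441 [ 0.45  -0.149  0.078]
side tumb 563 [ 0.601 -0.191  0.108] 564 [ 0.601 -0.191  0.108]
side bowl 334 [ 0.606 -0.308  0.071] 332 [ 0.606 -0.308  0.071]
side flask 724 [ 0.551 -0.518  0.151] 754 [ 0.551 -0.518  0.152]
```

The lid is level at 117 mm and the bystanders measured have not moved. I hand in.

```bash
python3 -c "
from rig import sign_off;print(sign_off())"
```

```text
the job is handed in; nothing more can be done
None
```

The mate set is packed, the lid is shut, and I handed the job in at about 42 s of the 72 s allowed. The hand-in gives no verdict.

**What I did, in order:**
1. Screwed the cap tight, turning it 124° clockwise while pressing down.
2. Stood the canister in the case.
3. Took the dark cup from the shelf at a 60° tilt and set it down beside the canister without dropping it.
4. Laid the bombilla along the ledge.
5. Closed the lid and pressed on it with about 11 N.

**Last checks:**
- **Cap:** An extra twist in the case met about 0.1 N m, against 0.02 N m for a loose cap. That points to the stop being reached, but I did not see the cap's angle directly.
- **Cup and canister:** The canister's top measured level. The cup was upright when seated (the force went from -3.2 to +1.5 N). Both stood upright in the last inside picture, taken before the bombilla went down.
- **Bombilla:** It lies flat and central on the ledge, its top 69 mm above the table, well below the lid.
- **Lid:** The depth readings give 117 mm across its whole top, which is the shut height.
- **Other things:** The jar, tumbler, bowl and flask read the same as at the start, within 1 mm. I did not measure the pot or the pink cup, but the arm did not go near either.

**One deviation:** The canister slid about 6 mm towards the hinge side during the extra twist. It still stands clear of the wall.

I had used all 12 picture views before closing the lid, so the checks after that were numeric only.

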